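# Refit the speed knob of a rock-tumbler drive and hold it home

## Task

The speed knob has come off the rock-tumbler drive. First turn the drive's mode selector back to off (its pointer line to the ring mark) and leave it there; then pick up the loose knob, turn it so that the flat in its bore matches the flat of the D-shaft, and push it down the shaft until it is fully home on the aluminium boss, squashing the sprung grit seal. Finish while still holding the knob pressed fully home, without letting go, so that I can tighten its grub screw; leave the other things on the shelf undisturbed.

Things in the scene. Friction and masses are not known exactly. Their poses are not given: they have to be found in the camera images.
- drive: Fixed rock-tumbler drive: a low grey control box, 150 x 260 mm, flat top panel 50 mm above the shelf, with a roller deck up to 60 mm high and 170 mm deep on its far (+x) side. Origin: under the middle of the control box; x towards the rollers, y along the panel's long side. On the panel, both on the y axis: mode selector at y = +62 mm, D-shaft of the speed control at y = -62 mm.
- selector_grip (a point): Grip point of the mode selector: on its upright turning axis, 18 mm above the panel. Black bar 40 mm long, 12 mm wide, its top 28 mm above the panel, on a 42 mm disc whose top is 7.5 mm above the panel. x: along the bar to its pointing end (white line on top and end face); z up.
- mode_selector (a joint): Turn of the selector in rad, growing clockwise seen from above: 0 = off (ring mark on the panel), 0.7 = slow (one bar), 1.4 = fast (two bars). It clicks: a spring pulls it into the nearest of the three, with under 0.2 N m; stops 0.05 rad outside off and fast. It starts at slow or fast.
- shaft_tip (a point): Centre of the top end of the upright steel D-shaft. z up; x points out through the flat. 12 mm diameter, flat 2.5 mm from the axis, 1.5 mm lead-in at the tip. It stands 17 mm out of an aluminium boss (46 mm diameter, its top 3 mm above the panel), so the tip is 70 mm above the shelf. Turns stiffly (0.03 N m), within 2.5 rad either side of the drive's x; does not move up or down.
- grit_seal (a joint): Black spring-loaded sealing ring (31 mm diameter) round the foot of the shaft: how far it is pressed down, in m. 0 = free, its top 5 mm above the boss; 0.005 = flush with the boss. 3 N to start, 9 N when flush; it springs back when let go.
- knob_center (a point): Centre, half-way up, of the loose black speed knob, upright on the shelf right of the drive. 34 mm high: skirt 43 mm diameter, 5 mm high; above it a round body of 36 mm. z up; x to the white pointer line. Bore in the underside: D-shaped, 19 mm deep, 13 mm diameter, flat 3 mm from the axis on the pointer's side. Matched: x along the shaft tip's x. Home: its centre level with the shaft's tip.
- knob: The same loose knob, about 60 g; origin at the centre of its underside, 17 mm below its centre; same axes.
- barrel: Bystander: upright grey plastic tumbler barrel with bolt-down lid, 132 mm diameter, 158 mm high, origin at the centre of its underside. Leave alone.
- caliper: Bystander: stainless caliper lying flat, 240 mm long, 12 mm high, origin under its middle. Leave alone.
- saucer: Bystander: white saucer of 150 mm diameter with three agate eggs, 45 mm high, origin at the centre of its underside. Leave alone.
- pick_holder: Bystander: red plastic holder, 58 x 98 mm, with four upright picks up to 138 mm high, origin at the centre of its underside. Leave alone.
Things that resemble listed ones, but are neither listed nor needed, are in the scene too. Of the things that look like the knob, take the one that is farthest to the robot's left at the start.

How it is judged:
On the way, in this order (a step that is already met when the one before it is completed fails the run):
1. the mode selector is turned to off (value of joint mode_selector below 0.15 rad), for 0.2 s.
2. the knob is on the D-shaft with the flats matched (z of knob_center in the frame of shaft_tip below 0.008 m and horizontal distance between knob_center and shaft_tip below 0.004 m and angle between the x axis of knob_center and the x axis of shaft_tip, either way round below 0.3 rad), for 0.1 s.
At the end, for the whole second after the job is handed in: Through the last second: selector within 0.15 rad of off; knob still, on the shaft (axis within 3 mm, upright within 0.12 rad, flats within 0.3 rad), its underside within 1.5 mm of the boss, the seal pressed at least 3.5 of its 5 mm, and the fingers on the knob with over 3 N (value of joint mode_selector below 0.15 rad and horizontal distance between knob_center and shaft_tip below 0.003 m and z of knob_center in the frame of shaft_tip between -0.003 and 0.0015 m and angle between the x axis of knob_center and the x axis of shaft_tip, either way round below 0.3 rad and angle between knob_center's own z axis and vertical below 0.12 rad and value of joint grit_seal above 0.0035 m and contact force between the fingers and knob above 3 N and linear speed of knob below 0.02 m/s); the arm keeps its last pose, push and grip.
It fails at once if the barrel, the caliper, the saucer or the pick holder is pushed or tipped (distance of any of barrel, caliper, saucer, pick_holder from where it was at the start of the episode above 0.02 m or angle between any of barrel, saucer, pick_holder's own z axis and vertical above 0.3 rad).
It also fails if it takes over 64 s, if anything falls off the work surface, if the arm or the gripper's body presses on something with over 40 N, if the wrist force passes 120 N, or if a joint passes its speed limit or range.

## Robot

A 7-joint arm with a two-finger parallel gripper is mounted at the origin on the work surface. World frame = base frame: x ahead of the robot, y to its left, z up, the work surface at z = 0. Lengths are in m, angles in rad, forces in N, time in s.
With the tool pointing down it reaches from about 0.4 to 0.875 m from the base axis. Payload 6.5 kg.
Tool frame: the origin (TCP) lies on the centre line of the jaws, within the pads' length; the fingertips stand 11 mm ahead of it and the grasp point (between the pads) lies 8 mm behind it; z points along the fingers, y is the direction in which the jaws open and shut (so a half turn about z gives the same grasp; the last joint's range is limited). The gripper opens to 88 mm and grips with 3 to 60 N. Pads are 18 mm wide; open, the fingers measure 123 mm over their backs; the gripper's body (75 mm by 187 mm) begins 45 mm behind the grasp point.
Start: joints at [1.043, 0.536, -0.004, 1.538, 0.003, 1.067, -0.071], TCP at [0.29, -0.582, 0.217] pointing down, gripper open.
Joint ranges: [-2.7, 2.7], [-0.37, 2.16], [-1.27, 1.26], [0.24, 2.4], [-1.31, 4.45], [0.19, 1.91], [-2.76, 2.76]. Speed limits (rad/s): [2.39, 2.39, 3.14, 3.14, 3.14, 3.14, 3.14].

## Interface

Orientations are given as a unit quaternion [w, x, y, z].
In Python, from rig import bot, imaging, spotter gives the robot as it stands. The module is installed in compiled form; this text tells all that it offers.
- The arm moves only by the tool send_rows, never from a script. Its argument "plan" is a list of rows, each a list of 3 entries, a list of its own where there are three numbers: the opening in per cent of the stroke, from 0 (shut) to 100 (fully open), then the shift along the tool's x, y, z in mm, then the turn about the tool's z in degrees. In form: [[fingers, [dx, dy, dz], twist], ...]. A call has 1 to 5 rows; each row shifts and turns the commanded pose from where the row before left it, along the tool's axes as they then stand; what a row does not reach is not made up. A row lasts 1/12 s, in which the tool goes at most 41.7 mm and 7.16 degrees, less where a joint would pass 70% of its speed; a pose out of reach is approached as far as the arm can. A call is refused whole if a number of a shift passes 41.7 or a number of a turn 7.16, either way. A call with a gripper value outside its range is refused whole. The fingers move at their own pace and stop on an object; the grip force is fixed at half the most. Time passes only in rows, so rows that do not move let the fingers close. It gives the time, the measured TCP pose, the force and the opening at its end, in the units of the state.
- bot.state(): the state, without advancing time (a new reading comes with each control period).
- imaging.grab_frame(name): name is "scene" or "top" or "wrist"; returns a dict with "img" (480x640x3 uint8, red, green, blue), "depth" (480x640 float32, m along the optical axis (not along the pixel's ray), 0 where there is no reading), "vfov" (degrees; the focal length in pixels is half the picture's height over the tangent of half this angle, whatever the lens; pixels are square), "cx", "cy" (the principal point, pixels), "position" and "attitude" of the camera in the world. Camera axes: x right, y down, z forward; pixel columns grow to the right and rows downward; lengths in m; the calibration is good to about 2 mm. A picture is of the moment at which its call begins.
- bot.job_done(): hands the job in, once; it reports no verdict.
Trained networks look in a picture, given as the dict that the camera call returned (one of the last four; its "shot" number tells which), for a name from the list of things; names that differ only in an ending like _2 or _b are one class to them, and where a whole thing is asked for, a point or a joint stands for the part that bears it (a point fixed in the world has none). Each returns a list of dicts, best first, with "confidence" (0 to 1); they miss things now and then, are a little off and sometimes report something else, mostly with a low value. They report only what shows in the picture. A call takes as long as a camera call. They do not tell look-alikes from the thing itself.
- spotter.search_frame(picture, thing): "point" ([column, row] in pixels, amid what is visible of it).
- spotter.masks_of(picture, thing): "pixels" (480x640 bool, what is visible of it) and "point" ([column, row] in pixels, amid what is visible of it).
The state is a dict: "t": time; "joints": joint angles; "joint_vel": joint speeds; "effort": joint torques, N m; "position": TCP position; "eef_rot": TCP orientation; "ft_force": force on the tool from outside, world axes, zero at the start; "torque": the same for the moment, N m; "opening": finger opening in m.
Only numpy, scipy, OpenCV 4.12 (cv2) and the standard library are available. Lean on these libraries where they do the work, as an engineer would, in place of code of your own. Each camera call takes 0.05 s, during which the arm holds its last target.

## Working session

There is one attempt and no reset: what is moved stays moved. The work goes in short steps, Python scripts to look and compute and a tool call to move; the robot and the scene stay as the last step left them, time stands still between calls to the robot, and variables do not carry over. Pictures are saved under pics/ and viewed, and the job is handed in when it is done.

Besides the shell and the picture viewer there is one more tool, called after ">>>" as name(argument=value, ...) on one line, values as JSON. send_rows: Moves the arm, as the interface text tells. Its arguments: {"type":"object","properties":{"plan":{"type":"array"}},"required":["plan"]}

```bash
mkdir -p pics; cat > h.py <<'E'
import numpy as np, cv2
from rig import bot, imaging, spotter
from scipy.spatial.transform import Rotation as R
def rot(q): return R.from_quat([q[1],q[2],q[3],q[0]])
def save(f,name): cv2.imwrite('pics/'+name+'.png',cv2.cvtColor(f['img'],cv2.COLOR_RGB2BGR))
def foc(f): return 240/np.tan(np.radians(f['vfov'])/2)
def cam(f):
    a=np.array(f['attitude'],float)
    M=a if a.shape==(3,3) else rot(a).as_matrix()
    return M,np.array(f['position'])
def unproj(f,u,v,d=None):
    M,p=cam(f);u=np.asarray(u,float);v=np.asarray(v,float)
    if d is None: d=f['depth'][v.round().astype(int),u.round().astype(int)]
    F=foc(f)
    c=np.stack([(u-f['cx'])/F*d,(v-f['cy'])/F*d,d],-1)
    return c@M.T+p
def onplane(f,u,v,z):
    M,p=cam(f);F=foc(f)
    r=np.stack([(np.asarray(u,float)-f['cx'])/F,(np.asarray(v,float)-f['cy'])/F,np.ones_like(np.asarray(u,float))],-1)@M.T
    return p+r*((z-p[2])/r[...,2])[...,None]
def proj(f,P):
    M,p=cam(f);c=(np.asarray(P)-p)@M;F=foc(f)
    return c[...,:2]/c[...,2:]*F+[f['cx'],f['cy']]
E
python3 - <<'E'
from h import *
print(bot.state())
for n in ['scene','top','wrist']:
    f=imaging.grab_frame(n); save(f,n+'0')
    print(n,f['vfov'],f['cx'],f['cy'],f['position'],f['attitude'],f['shot'])
    for t in ['drive','selector_grip','shaft_tip','knob','barrel','caliper','saucer','pick_holder']:
        for r in spotter.search_frame(f,t)[:4]:
            u,v=r['point']; print(' ',t,round(r['confidence'],2),np.round(r['point'],1),unproj(f,u,v).round(3))
E
```

```text
{'t': 0.0, 'joints': array([ 1.04284265,  0.53720215, -0.00445431,  1.53883785,  0.00260056,
        1.06731311, -0.07119147]), 'joint_vel': array([-3.80097632e-05, -6.31614244e-05, -5.41106636e-04, -1.46148991e-03,
       -1.00653539e-03, -2.08228314e-03, -4.73970260e-04]), 'effort': array([-1.42624290e-04, -5.70973063e+01,  9.91104729e-01, -2.51599056e+01,
       -5.62007376e-02,  1.79794303e-02,  1.60469572e-04]), 'position': array([ 0.28928987, -0.58135206,  0.2165294 ]), 'eef_rot': array([-8.38155832e-04,  9.73454974e-01,  2.28876918e-01, -2.59239254e-04]), 'ft_force': array([-0.31988801,  0.39772589, -0.55823636]), 'torque': array([0.01391528, 0.02361387, 0.02554572]), 'opening': 0.08811790029724283}
scene 56.121192769554874 311.432938215943 241.4683289045017 [ 0.94623418 -0.42419827  0.89404464] [-0.29934344  0.87863221  0.35101067 -0.12324956] 1
  drive 0.97 [362.5 284.3] [0.643 0.055 0.015]
  selector_grip 0.69 [185.9 333.6] [ 0.459 -0.302  0.032]
  selector_grip 0.68 [347.3 240. ] [0.561 0.091 0.076]
  knob 0.77 [119.7 322. ] [ 0.335 -0.383  0.033]
  knob 0.75 [ 87.4 350.6]
[... 631 characters left out ...]
elector_grip 0.5 [270.4 232.8] [0.539 0.116 0.081]
  knob 0.79 [446.9 318.7] [ 0.315 -0.366  0.034]
  knob 0.5 [417.1 271.4] [ 0.445 -0.289  0.029]
  knob 0.5 [478.3 315.9] [ 0.324 -0.452  0.033]
  barrel 0.89 [127.6 253.1] [0.469 0.477 0.148]
  caliper 0.77 [459.1 264.9] [ 0.467 -0.412  0.008]
  saucer 0.76 [421.6 181.7] [ 0.701 -0.307  0.037]
  pick_holder 0.9 [191.5 292. ] [0.377 0.323 0.078]
wrist 68.37490996147405 320.08796945485153 237.30594655867364 [ 0.36198962 -0.54521578  0.38478785] [ 0.13632511  0.83898694 -0.51992912 -0.08479441] 3
  knob 0.86 [150.3  83.1] [ 0.321 -0.393  0.037]
  knob 0.77 [229.4 117.6] [ 0.325 -0.468  0.035]
  caliper 0.84 [222.7  24.2] [ 0.397 -0.425  0.006]
```

View pics/scene0.png

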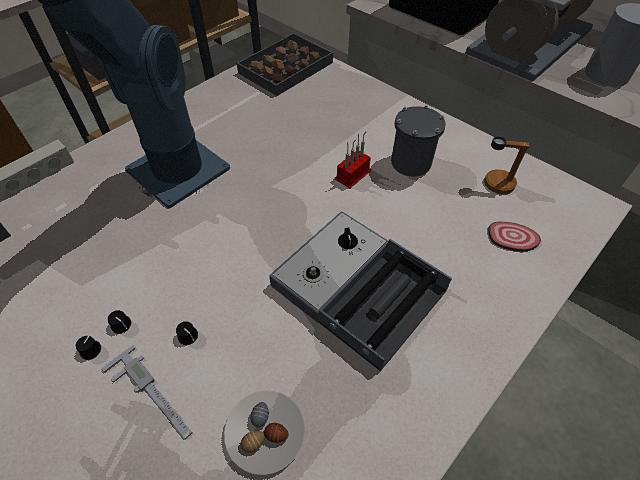

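View pics/top0.png

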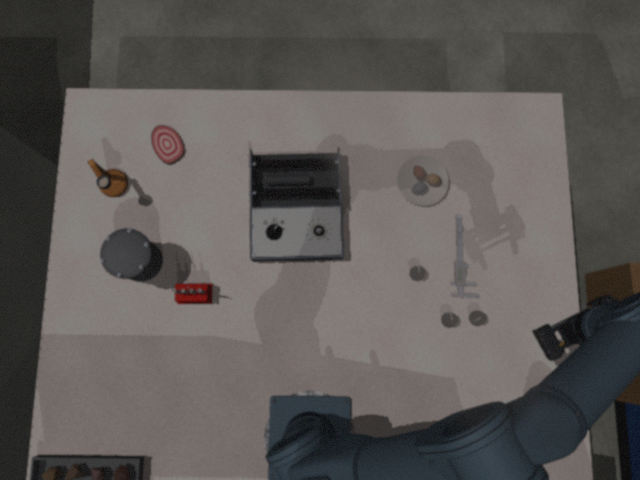

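View pics/wrist0.png

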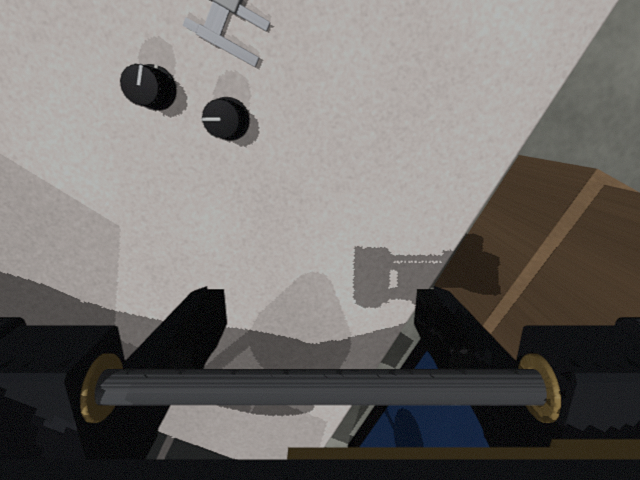

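```bash
python3 - <<'E'
from h import *
f=imaging.grab_frame('wrist'); M,p=cam(f); print(M[:,2],foc(f))
s=bot.state(); T=rot(s['eef_rot']).as_matrix(); print('cam in tool',T.T@(p-s['position']),T.T@M)
s0=imaging.grab_frame('scene'); t0=imaging.grab_frame('top')
for a,b in [('scene',s0),('top',t0)]:
    im=b['img']
    c=im[200:380,260:460] if a=='scene' else im[140:300,230:440]
    cv2.imwrite(f'pics/{a}_c.png',cv2.cvtColor(cv2.resize(c,None,fx=3.6,fy=3.6,interpolation=cv2.INTER_CUBIC),cv2.COLOR_RGB2BGR))
    # depth plane of shelf check
    vv,uu=np.mgrid[100:470:4,70:560:4]; P=unproj(b,uu.ravel(),vv.ravel()); z=P[:,2]; k=(abs(z)<.02); 
    A=np.c_[P[k,:2],np.ones(k.sum())]; print(a,np.linalg.lstsq(A,z[k],rcond=None)[0],z[k].std())
# knob mask tops
for a,b in [('scene',s0),('top',t0)]:
    for r in spotter.masks_of(b,'knob')[:4]:
        m=r['pixels']; v,u=np.nonzero(m); P=unproj(b,u,v); k=(P[:,2]>.028)&(P[:,2]<.045); print(a,r['point'],k.sum(),P[k].mean(0).round(4),np.percentile(P[:,2],[10,50,90]).round(3))
E
```

```text
[-0.28405044 -0.14056041 -0.94845038] 353.31565475732714
cam in tool [ 0.08112304 -0.00059916 -0.16734527] [[-7.28241289e-04 -9.48457659e-01 -3.16903042e-01]
 [ 9.99999561e-01 -5.03984524e-04 -7.89620023e-04]
 [ 5.89206930e-04 -3.16903478e-01  9.48457610e-01]]
scene [0.00187237 0.00029245 0.00036202] 0.0042831881993813615
top [-0.00056444  0.00200931  0.00077407] 0.00449008243448829
scene [183.9, 333.0] 229 [ 0.4485 -0.2982  0.0333] [0.004 0.031 0.035]
scene [88.6, 348.5] 240 [ 0.3254 -0.4604  0.0332] [0.003 0.029 0.035]
scene [118.1, 322.9] 215 [ 0.3199 -0.3831  0.0331] [0.004 0.03  0.035]
top [416.4, 270.8] 118 [ 0.4436 -0.2904  0.0334] [0.005 0.031 0.037]
top [475.4, 317.5] 130 [ 0.321  -0.4534  0.0337] [0.002 0.03  0.037]
top [448.0, 318.9] 131 [ 0.3154 -0.376   0.0334] [0.006 0.031 0.036]
```

```bash
ls pics
```

```text
scene0.png
scene_c.png
top0.png
top_c.png
wrist0.png
```

View pics/scene_c.png

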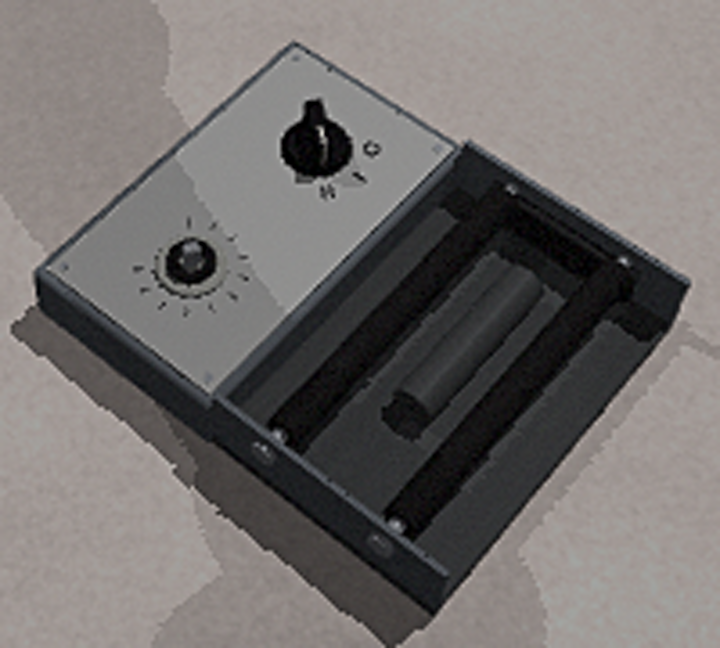

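View pics/top_c.png

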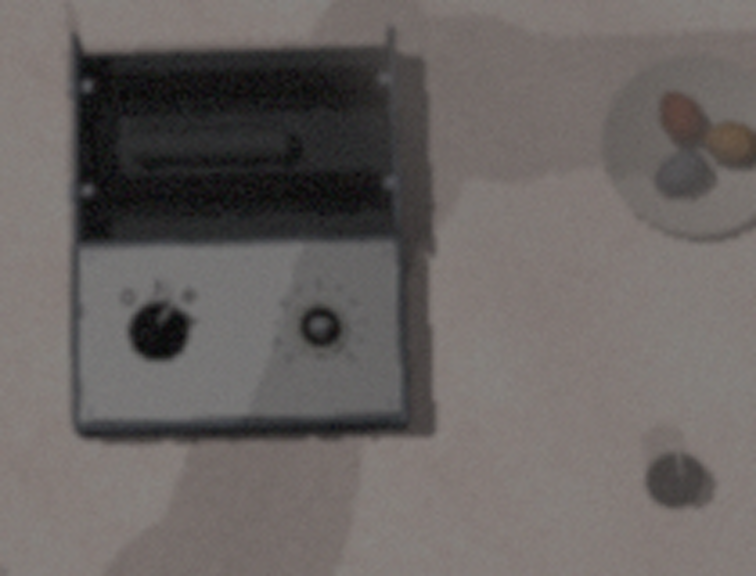

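>>> send_rows(plan=[[100,[33,-23,0],0],[100,[33,-23,0],0],[100,[33,-23,0],0],[100,[33,-23,0],0],[100,[33,-23,0],0]])

```text
t: 2.02
position: [0.3867, -0.4038, 0.2176]
eef_rot: [0.0, 0.973, 0.229, 0.0]
ft_force: [1.0, -0.3, 0.6]
opening: 0.0882
```

>>> send_rows(plan=[[100,[33,-23,0],0],[100,[33,-23,0],0],[100,[33,-23,0],0],[100,[0,0,0],7],[100,[0,0,0],7]])

```text
t: 2.43
position: [0.4457, -0.2966, 0.2177]
eef_rot: [-0.0, 0.994, 0.109, 0.001]
ft_force: [-0.3, -0.7, -0.1]
opening: 0.0879
```

>>> send_rows(plan=[[100,[0,0,0],7],[100,[0,0,0],6],[100,[0,0,0],0]])

```text
t: 2.68
position: [0.4441, -0.2995, 0.2176]
eef_rot: [0.0, 1.0, -0.006, 0.0]
ft_force: [-0.5, 0.3, 0.6]
opening: 0.0882
```

```bash
python3 - <<'E'
from h import *
s=bot.state(); print(s['t'],s['position'],rot(s['eef_rot']).as_matrix().round(3),s['joints'].round(2),s['ft_force'])
f=imaging.grab_frame('wrist'); save(f,'w1')
for r in spotter.masks_of(f,'knob')[:4]:
    v,u=np.nonzero(r['pixels']); P=unproj(f,u,v); k=(P[:,2]>.03)&(P[:,2]<.04); print(r['confidence'],r['point'],P[k].mean(0).round(4))
E
```

```text
2.6833 [ 0.44409631 -0.29949345  0.21755231] [[ 1.    -0.013  0.   ]
 [-0.013 -1.    -0.   ]
 [ 0.     0.    -1.   ]] [ 0.52  0.34 -0.02  1.84  0.01  0.96 -1.08] [-0.50758146  0.27239459  0.64702643]
0.92 [466.2, 293.3] [ 0.3275 -0.4658  0.0339]
0.77 [394.2, 304.2] [ 0.3166 -0.3823  0.034 ]
0.61 [316.0, 199.4] [ 0.4444 -0.2979  0.034 ]
```

View pics/w1.png

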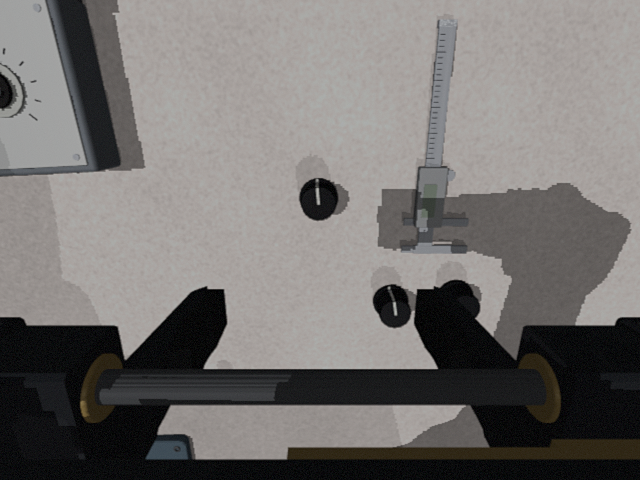

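>>> send_rows(plan=[[100,[9,-37,0],0],[100,[9,-37,0],0],[100,[9,-37,0],0],[100,[9,-37,0],0],[100,[9,-37,0],0]])

```text
t: 3.2
position: [0.4909, -0.1134, 0.2176]
eef_rot: [0.0, 1.0, -0.003, 0.0]
ft_force: [0.6, -0.9, 0.2]
opening: 0.0881
```

>>> send_rows(plan=[[100,[9,-37,0],0],[100,[9,-37,0],0],[100,[9,-37,0],0],[100,[9,-37,0],0],[100,[9,-37,0],0]])

```text
t: 3.62
position: [0.5377, 0.0713, 0.2176]
eef_rot: [-0.0, 1.0, -0.003, 0.0]
ft_force: [0.1, 0.3, 0.4]
opening: 0.0879
```

>>> send_rows(plan=[[60,[0,-10,0],7],[60,[0,0,0],7],[60,[0,0,0],0]])

```text
t: 3.87
position: [0.5375, 0.0808, 0.2173]
eef_rot: [-0.0, 0.992, -0.126, -0.0]
ft_force: [0.0, -0.9, -0.1]
opening: 0.0705
```

```bash
python3 - <<'E'
from h import *
s=bot.state(); print(s['t'],s['position'],rot(s['eef_rot']).as_matrix().round(3),s['joints'].round(2),s['ft_force'])
f=imaging.grab_frame('wrist'); save(f,'w2')
for t in ['selector_grip','shaft_tip','drive']:
  for r in spotter.masks_of(f,t)[:3]:
    v,u=np.nonzero(r['pixels']); P=unproj(f,u,v); print(t,r['confidence'],r['point'],P.mean(0).round(4),np.percentile(P[:,2],[10,50,90]).round(3))
E
```

```text
3.8667 [0.53752184 0.08078972 0.21732022] [[ 0.968 -0.25  -0.   ]
 [-0.25  -0.968  0.   ]
 [-0.    -0.    -1.   ]] [-0.11  0.36 -0.15  1.82  0.06  0.97 -2.11] [ 0.02992177 -0.87499362 -0.08668383]
shaft_tip 0.49 [419.3, 171.8] [ 0.553  -0.0164  0.0679] [0.061 0.069 0.071]
drive 0.77 [333.6, 119.6] [0.6089 0.0508 0.0438] [0.014 0.05  0.056]
```

View pics/w2.png

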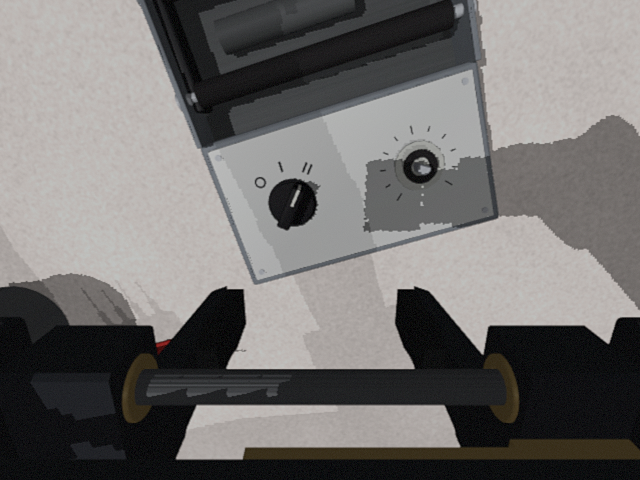

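```bash
cat >> h.py <<'E'
def cloud(f):
    vv,uu=np.mgrid[0:480,0:640]; return unproj(f,uu.ravel(),vv.ravel()).reshape(480,640,3)
def panel(f):
    P=cloud(f); g=f['img'].mean(2); h=f['img'].max(2).astype(int)-f['img'].min(2)
    m=(abs(P[...,2]-.05)<.006)&(g>85)
    n,l,st,_=cv2.connectedComponentsWithStats(m.astype(np.uint8)); 
    i=1+np.argmax(st[1:,4]); q=P[l==i][:,:2]
    return cv2.minAreaRect((q*1000).astype(np.float32)), (l==i)
E
python3 - <<'E'
from h import *
f=imaging.grab_frame('wrist'); r,m=panel(f); print(r, cv2.boxPoints(r).round(1).tolist(), m.sum())
P=cloud(f)
k=(P[...,2]>.066)&(P[...,2]<.085); k[:,:230]=0;k[:,350:]=0;k[:150]=0;k[250:]=0
q=P[k]; print(k.sum(),q.mean(0),np.median(q[:,2])); print(cv2.minAreaRect((q[:,:2]*1000).astype(np.float32)))
k=(P[...,2]>.063)&(P[...,2]<.08); k[:,:380]=0;k[:,460:]=0;k[:120]=0;k[210:]=0
q=P[k]; print(k.sum(),q.mean(0),np.median(q[:,2])); print(cv2.minAreaRect((q[:,:2]*1000).astype(np.float32)))
cv2.imwrite('pics/w2c.png',cv2.cvtColor(cv2.resize(f['img'][120:260,240:460],None,fx=3.6,fy=3.6,interpolation=cv2.INTER_CUBIC),cv2.COLOR_RGB2BGR))
E
```

```text
((550.244140625, 43.41694641113281), (149.22607421875, 259.2764892578125), 2.048543691635132) [[471.0, 170.3000030517578], [480.29998779296875, -88.80000305175781], [629.4000244140625, -83.5], [620.2000122070312, 175.60000610351562]] 37875
603 [0.55003962 0.10395741 0.0777325 ] 0.07802976913483006
((548.8368530273438, 104.88090515136719), (11.905121803283691, 40.87332534790039), 51.877323150634766)
126 [ 0.55253981 -0.01740696  0.06933267] 0.0697885107540055
((551.7324829101562, -17.8798828125), (12.011800765991211, 8.09458065032959), 61.32802200317383)
```

View pics/w2c.png

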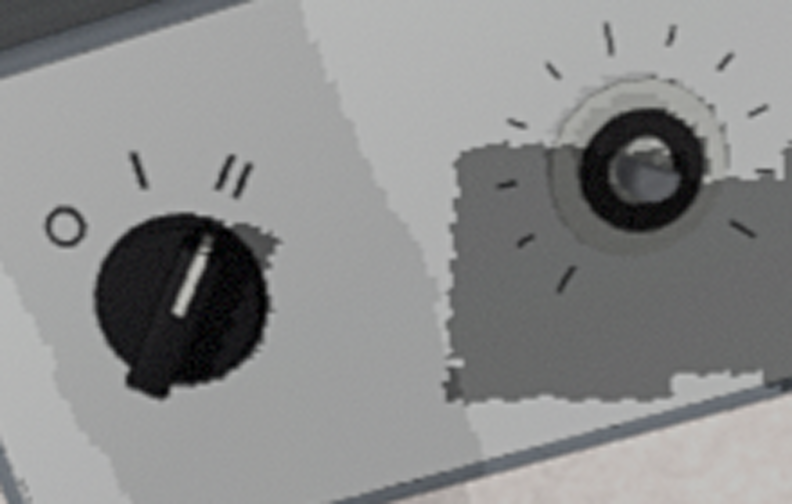

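>>> send_rows(plan=[[50,[0,0,0],7],[50,[0,0,0],7],[50,[0,0,0],7],[50,[0,0,0],2.5],[50,[-6.4,-25.9,0],0]])

```text
t: 4.53
position: [0.5477, 0.098, 0.2174]
eef_rot: [0.002, 0.944, -0.33, 0.0]
ft_force: [-0.1, -0.4, 0.1]
opening: 0.0442
```

>>> send_rows(plan=[[50,[0,0,30],0],[50,[0,0,20],0],[50,[0,0,0],0]])

```text
t: 4.78
position: [0.5458, 0.103, 0.1638]
eef_rot: [0.002, 0.946, -0.325, -0.003]
ft_force: [-1.4, -1.1, -0.6]
opening: 0.0442
```

```bash
python3 - <<'E'
from h import *
s=bot.state(); T=rot(s['eef_rot']).as_matrix(); print(s['t'],s['position'],T.round(3),s['joints'].round(2),s['ft_force'],s['opening'])
print(T.T@(np.array([.5484,.1051,.072])-s['position']))
f=imaging.grab_frame('wrist'); save(f,'w3')
P=cloud(f)
k=(P[...,2]>.072)&(P[...,2]<.085)&(abs(P[...,0]-.548)<.03)&(abs(P[...,1]-.105)<.03)
print(cv2.minAreaRect((P[k][:,:2]*1000).astype(np.float32)),k.sum(),P[k].mean(0))
E
```

```text
4.7833 [0.54575239 0.10297859 0.16384357] [[ 0.789 -0.615 -0.007]
 [-0.615 -0.789 -0.002]
 [-0.004  0.005 -1.   ]] [-0.21  0.45 -0.07  1.83  0.04  0.87 -2.54] [-1.39634248 -1.07255463 -0.58321213] 0.04424063386738949
[ 0.00116893 -0.00378276  0.09182089]
((549.1774291992188, 104.9795913696289), (11.603169441223145, 40.3234977722168), 52.02720260620117) 819 [0.54969536 0.10437425 0.07792359]
```

View pics/w3.png

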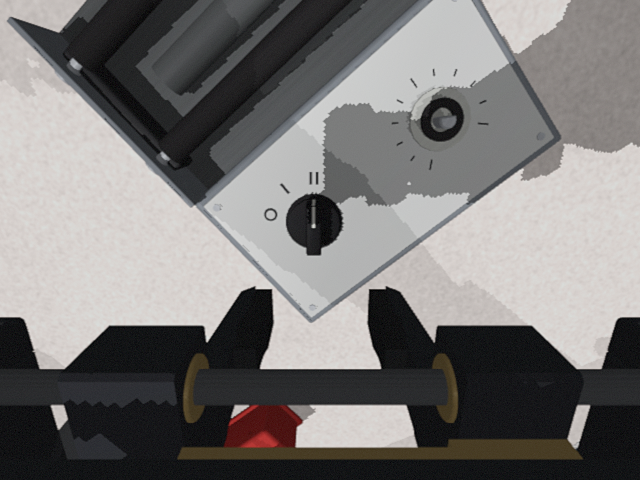

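>>> send_rows(plan=[[50,[1,-3.5,30],0],[50,[0,0,30],0],[50,[0,0,20],0],[50,[0,0,0],0]])

```text
t: 5.17
position: [0.5495, 0.105, 0.0852]
eef_rot: [0.001, 0.945, -0.326, -0.002]
ft_force: [-1.0, -0.8, 0.5]
opening: 0.0443
```

```bash
python3 - <<'E'
from h import *
s=bot.state(); T=rot(s['eef_rot']).as_matrix(); print(s['t'],s['position'],T.round(3),s['joints'].round(3),s['ft_force'],s['opening'])
print(T.T@(np.array([.5486,.1052,.0715])-s['position']))
E
```

```text
5.1667 [0.54949105 0.10501221 0.08518498] [[ 0.788 -0.616 -0.005]
 [-0.616 -0.788 -0.001]
 [-0.003  0.004 -1.   ]] [-0.217  0.567 -0.068  1.868  0.056  0.714 -2.552] [-1.0051371  -0.83013737  0.49176849] 0.04433168879362152
[-0.0007769   0.00034695  0.01368882]
```

>>> send_rows(plan=[[50,[-0.8,0.3,13],0],[50,[0,0,0],0],[0,[0,0,0],0],[0,[0,0,0],0],[0,[0,0,0],0]])

```text
t: 5.58
position: [0.5517, 0.1064, 0.076]
eef_rot: [-0.001, 0.945, -0.326, 0.001]
ft_force: [1.0, 0.2, 0.9]
opening: 0.0263
```

>>> send_rows(plan=[[0,[0,0,0],0],[0,[0,0,0],0],[0,[0,0,0],-7],[0,[0,0,0],-7],[0,[0,0,0],-7]])

```text
t: 6.0
position: [0.5507, 0.1064, 0.0747]
eef_rot: [0.0, 0.989, -0.145, 0.0]
ft_force: [-0.4, 0.3, -0.6]
opening: 0.0001
```

```bash
python3 - <<'E'
from h import *
s=bot.state(); T=rot(s['eef_rot']).as_matrix(); print(s['t'],s['position'],T.round(3),s['joints'].round(3),s['ft_force'],s['opening'])
f=imaging.grab_frame('wrist'); save(f,'w4'); f=imaging.grab_frame('scene'); save(f,'s4')
cv2.imwrite('pics/s4c.png',cv2.cvtColor(cv2.resize(f['img'][180:340,240:440],None,fx=3.6,fy=3.6,interpolation=cv2.INTER_CUBIC),cv2.COLOR_RGB2BGR))
s=bot.state();print(s['position'],s['opening'],s['t'])
E
```

```text
6.0 [0.550708   0.1063781  0.07471112] [[ 0.958 -0.287  0.   ]
 [-0.287 -0.958 -0.   ]
 [ 0.     0.    -1.   ]] [-0.148  0.588 -0.162  1.868  0.141  0.696 -2.253] [-0.38242936  0.26181695 -0.6173261 ] 0.0001305290397237011
[0.55068372 0.10623358 0.0745983 ] 0.0006496753152786118 6.1
```

View pics/w4.png

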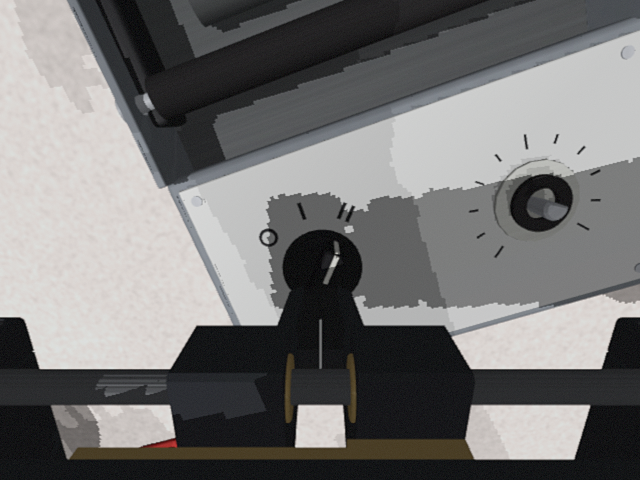

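View pics/s4c.png

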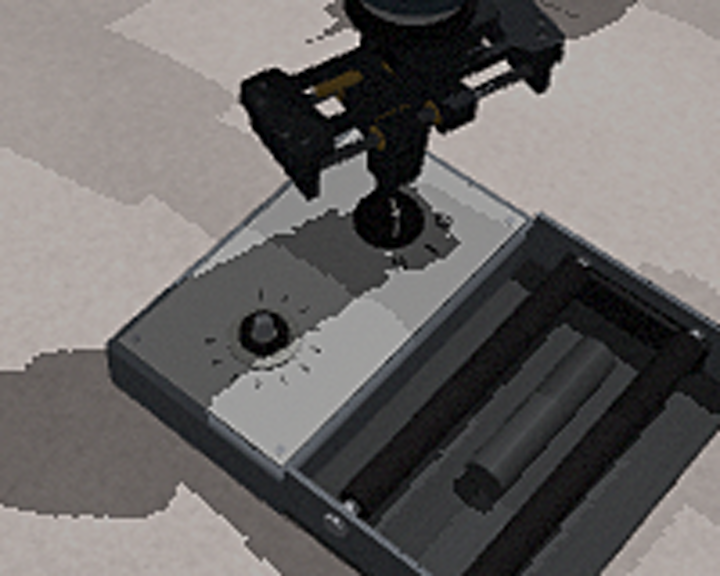

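```bash
python3 - <<'E'
from h import *
s=bot.state(); T=rot(s['eef_rot']).as_matrix(); 
f=imaging.grab_frame('wrist'); print(f['position'],f['vfov'],f['cx'],f['cy'])
P=(cloud(f)-s['position'])@T
for v in [262,275,285,290,292,295,300,310,320,340]:
    print(v,[(u,(P[v,u]*1000).round(1).tolist()) for u in (300,312,330,345)])
k=(P[...,2]>-.04)&(P[...,2]<.03)&(abs(P[...,1])<.03)&(abs(P[...,0])<.03)
print(np.percentile(P[k]*1000,[1,50,99],axis=0))
f=imaging.grab_frame('scene'); print(proj(f,s['position']),proj(f,s['position']+T@[0,0,.011]))
P2=(cloud(f)-s['position'])@T
k=(P2[...,2]>-.06)&(P2[...,2]<.03)&(abs(P2[...,1])<.03)&(abs(P2[...,0])<.03)
print(np.percentile(P2[k]*1000,[1,10,50,90,99],axis=0))
d=f['depth']; print(f['vfov'])
E
```

```text
[0.62810338 0.08196264 0.24196771] 68.37490996147405 320.08796945485153 237.30594655867364
262 [(300, [4.9, -10.9, 16.7]), (312, [5.5, -4.1, 15.4]), (330, [13.2, 5.4, -3.3]), (345, [13.3, 12.9, -3.5])]
275 [(300, [-3.2, -11.0, 17.0]), (312, [0.4, -4.0, 9.1]), (330, [5.9, 5.5, -3.0]), (345, [-2.9, 14.6, 16.4])]
285 [(300, [-9.5, -11.1, 17.0]), (312, [0.4, -3.7, -3.1]), (330, [0.5, 5.5, -3.5]), (345, [-9.7, 14.8, 17.4])]
290 [(300, [9.2, -8.5, -26.1]), (312, [7.6, -3.2, -22.8]), (330, [7.3, 5.0, -22.3]), (345, [8.9, 11.6, -25.5])]
292 [(300, [8.9, -8.4, -27.5]), (312, [7.3, -3.2, -24.3]), (330, [7.9, 4.9, -25.5]), (345, [9.0, 11.4, -27.7])]
295 [(300, [9.1, -8.2, -30.6]), (312, [7.5, -3.1, -27.6]), (330, [7.2, 4.8, -26.9]), (345, [8.9, 11.2, -30.2])]
300 [(300, [8.7, -8.0, -34.2]), (312, [7.5, -3.0, -32.1]), (330, [7.2, 4.7, -31.6]), (345, [9.3, 10.9, -35.3])]
310 [(300, [8.7, -7.6, -42.5]), (312, [7.2, -2.8, -40.0]), (330, [7.1, 4.5, -39.8]), (345, [8.4, 10.5, -42.0])]
320 [(300, [8.0, -7.3, -48.8]), (312, [7.5, -2.7, -47.9]), (330, [7.5, 4.3, -48.0]), (345, [8.3, 10.0, -49.3])]
340 [(300, [7.1, -6.6, -60.5]), (312, [7.6, -2.4, -61.2]), (330, [7.9, 3.9, -61.6]), (345, [9.1, 9.0, -63.3])]
[[-27.08946536 -29.45391921 -38.92241412]
 [  8.79298077   0.40051246  22.05373763]
 [ 29.4527427   29.41595931  25.62769757]]
[348.12099383 233.95803307] [347.85109279 236.88546219]
[[-27.96550966 -28.81712404 -55.43013738]
 [-15.99374709 -20.26643716 -43.05327883]
 [  9.85873589   6.49727254  17.53671477]
 [ 23.58997001  22.91538979  25.23651081]
 [ 29.32601707  29.26817781  27.32283137]]
56.121192769554874
```

>>> send_rows(plan=[[50,[0,0,0],7],[50,[0,0,0],7],[50,[0,0,0],7],[50,[0,0,0],0],[50,[0,0,0],0]])

```text
t: 6.62
position: [0.5506, 0.1065, 0.0745]
eef_rot: [0.0, 0.946, -0.325, 0.0]
ft_force: [-0.1, -0.4, -0.1]
opening: 0.0313
```

```bash
python3 - <<'E'
from h import *
s=bot.state(); T=rot(s['eef_rot']).as_matrix(); print(s['t'],s['position'],T.round(3),s['joints'].round(3),s['ft_force'],s['opening'])
f=imaging.grab_frame('wrist'); save(f,'w5')
Pw=cloud(f); P=(Pw-s['position'])@T
for v in [286,288,290,292,294,300]:
    print(v,[(u,(P[v,u]*1000).round(1).tolist()) for u in (250,260,268,375,385)])
k=(Pw[...,2]>.072)&(Pw[...,2]<.085)&(abs(Pw[...,0]-.548)<.03)&(abs(Pw[...,1]-.105)<.03)
print(cv2.minAreaRect((Pw[k][:,:2]*1000).astype(np.float32)),cv2.minAreaRect((P[k][:,:2]*1000).astype(np.float32)))
k=(P[...,2]<-.015)&(P[...,2]>-.045)
for sgn in (-1,1):
    kk=k&(P[...,1]*sgn>0)&(abs(P[...,1])<.06); print(sgn,np.percentile(P[kk]*1000,[2,50,98],axis=0).round(1).tolist())
E
```

```text
6.6167 [0.55060055 0.10652493 0.07448808] [[ 0.789 -0.615  0.   ]
 [-0.615 -0.789 -0.   ]
 [ 0.     0.    -1.   ]] [-0.221  0.583 -0.067  1.873  0.059  0.687 -2.555] [-0.1063581  -0.36864161 -0.07537548] 0.031313746759681085
286 [(250, [-13.2, -40.9, 23.8]), (260, [-13.5, -35.1, 24.3]), (268, [9.3, -22.8, -21.6]), (375, [-13.0, 33.8, 23.3]), (385, [-13.3, 39.8, 23.9])]
288 [(250, [-14.5, -41.0, 23.7]), (260, [-15.4, -35.3, 25.5]), (268, [9.2, -22.5, -23.5]), (375, [81.4, 1.1, -167.4]), (385, [-14.9, 40.0, 24.4])]
290 [(250, [-16.4, -41.3, 24.9]), (260, [9.6, -25.7, -26.1]), (268, [9.5, -22.1, -26.0]), (375, [9.2, 25.5, -25.6]), (385, [-16.5, 40.2, 25.0])]
292 [(250, [-17.3, -41.2, 23.9]), (260, [9.4, -25.4, -27.7]), (268, [8.0, -22.3, -25.1]), (375, [9.1, 25.2, -27.2]), (385, [9.4, 29.5, -27.8])]
294 [(250, [-18.6, -41.3, 24.0]), (260, [9.3, -25.1, -29.5]), (268, [7.3, -22.3, -25.7]), (375, [8.6, 25.1, -28.1]), (385, [9.0, 29.3, -29.0])]
300 [(250, [9.4, -28.4, -34.9]), (260, [9.1, -24.3, -34.5]), (268, [7.4, -21.5, -31.3]), (375, [7.3, 24.7, -31.3]), (385, [8.9, 28.4, -34.1])]
((549.16455078125, 104.7979736328125), (11.989947319030762, 40.48948669433594), 51.66691589355469) ((-0.07051658630371094, 2.244938373565674), (40.4888916015625, 11.99007511138916), 0.4061749279499054)
-1 [[-8.9, -28.5, -44.6], [7.8, -19.2, -36.0], [9.7, -14.6, -22.0]]
1 [[-8.9, 16.9, -44.6], [7.8, 21.6, -35.8], [9.6, 30.8, -21.9]]
```

View pics/w5.png

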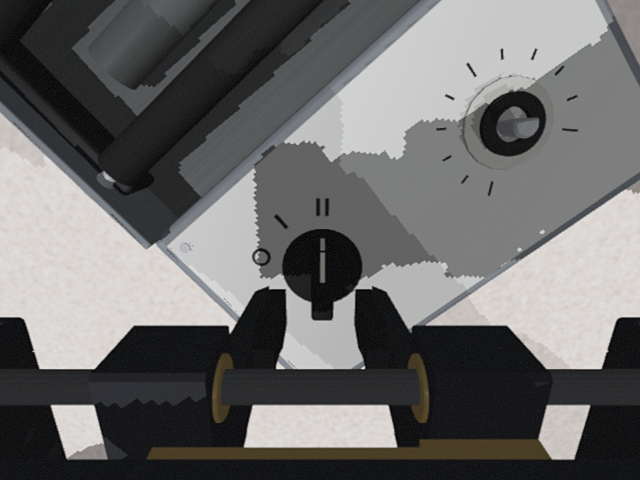

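>>> send_rows(plan=[[50,[0,1,20],0],[50,[0,0,14],0],[50,[0,0,5],0],[50,[0,0,0],0]])

```text
t: 7.0
position: [0.5491, 0.1054, 0.0343]
eef_rot: [0.0, 0.946, -0.325, -0.001]
ft_force: [0.5, 0.8, -0.5]
opening: 0.0442
```

```bash
python3 - <<'E'
from h import *
s=bot.state(); T=rot(s['eef_rot']).as_matrix(); print(s['t'],s['position'],T.round(3),s['joints'].round(3),s['ft_force'],s['opening'])
f=imaging.grab_frame('wrist'); save(f,'w6')
E
```

```text
7.0 [0.54907033 0.10542989 0.03432284] [[ 0.788 -0.615 -0.002]
 [-0.615 -0.788 -0.   ]
 [-0.002  0.002 -1.   ]] [-0.222  0.649 -0.063  1.886  0.066  0.611 -2.56 ] [ 0.51419595  0.75213487 -0.52893401] 0.04419822140170139
```

View pics/w6.png

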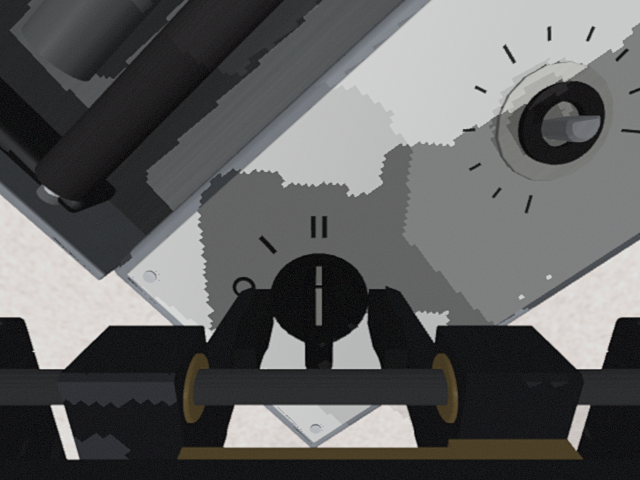

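>>> send_rows(plan=[[50,[0,0,-5],0],[50,[0,0,0],0],[0,[0,0,0],0],[0,[0,0,0],0],[0,[0,0,0],0]])

```text
t: 7.47
position: [0.5502, 0.1055, 0.0408]
eef_rot: [-0.0, 0.945, -0.326, 0.0]
ft_force: [-1.0, -0.8, 1.0]
opening: 0.0261
```

>>> send_rows(plan=[[0,[0,0,0],0],[0,[0,0,0],0],[0,[0,0,0],0]])

```text
t: 7.72
position: [0.5501, 0.1057, 0.0404]
eef_rot: [-0.0, 0.945, -0.326, 0.0]
ft_force: [-0.2, 0.3, 0.4]
opening: 0.0115
```

>>> send_rows(plan=[[0,[0,0,0],-7],[0,[0,0,0],-7],[0,[0,0,0],-7],[0,[0,0,0],-7],[0,[0,0,0],-7]])

```text
t: 8.13
position: [0.5499, 0.1054, 0.0404]
eef_rot: [0.0, 1.0, -0.023, -0.0]
ft_force: [-0.5, -0.5, 0.8]
opening: 0.0116
```

>>> send_rows(plan=[[0,[0,0,0],-7],[0,[0,0,0],-7],[0,[0,0,0],-7],[0,[0,0,0],-7],[0,[0,0,0],-7]])

```text
t: 8.55
position: [0.5501, 0.105, 0.0405]
eef_rot: [0.0, 0.961, 0.278, -0.0]
ft_force: [-0.5, -0.8, 0.2]
opening: 0.0115
```

>>> send_rows(plan=[[0,[0,0,0],-7],[0,[0,0,0],-4],[0,[0,0,0],0],[0,[0,0,0],0]])

```text
t: 8.88
position: [0.5501, 0.105, 0.0404]
eef_rot: [0.0, 0.931, 0.365, -0.0]
ft_force: [0.3, -0.4, 1.2]
opening: 0.0116
```

```bash
python3 - <<'E'
from h import *
s=bot.state(); T=rot(s['eef_rot']).as_matrix(); print(s['t'],s['position'],T.round(3),s['joints'].round(3),s['ft_force'],s['opening'],s['torque'])
f=imaging.grab_frame('wrist'); save(f,'w7')
E
```

```text
8.8833 [0.55012667 0.10497267 0.04043021] [[ 0.734  0.679 -0.   ]
 [ 0.679 -0.734 -0.   ]
 [-0.     0.    -1.   ]] [ 0.047  0.679 -0.42   1.868  0.418  0.683 -1.444] [ 0.29074762 -0.44943741  1.21087315] 0.011620598580067087 [-0.32093852 -0.1336318  -0.04633582]
```

View pics/w7.png

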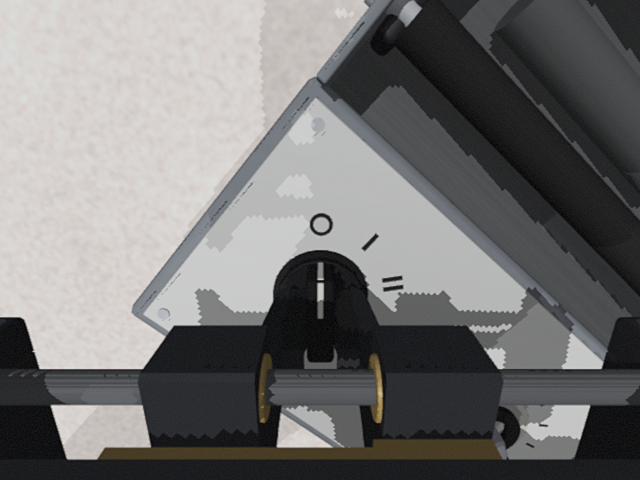

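>>> send_rows(plan=[[45,[0,0,0],0],[45,[0,0,0],0],[45,[0,0,0],0],[45,[0,0,-15],0],[45,[0,0,-35],0]])

```text
t: 9.35
position: [0.5466, 0.1049, 0.0873]
eef_rot: [-0.001, 0.931, 0.366, -0.004]
ft_force: [0.2, 0.1, 0.1]
opening: 0.0395
```

>>> send_rows(plan=[[100,[0,0,-35],0],[100,[0,0,-35],0],[100,[0,0,0],7],[100,[0,0,0],7],[100,[0,0,0],6.5]])

```text
t: 9.77
position: [0.5503, 0.1058, 0.1612]
eef_rot: [-0.0, 0.981, 0.192, 0.001]
ft_force: [1.0, 0.1, 0.2]
opening: 0.0707
```

```bash
python3 - <<'E'
from h import *
s=bot.state(); T=rot(s['eef_rot']).as_matrix(); print(s['t'],s['position'],T.round(3),s['joints'].round(3),s['ft_force'],s['opening'],s['torque'])
f=imaging.grab_frame('wrist'); save(f,'w8'); print(panel(f)[0])
Pw=cloud(f)
k=(Pw[...,2]>.072)&(Pw[...,2]<.085)&(abs(Pw[...,0]-.548)<.03)&(abs(Pw[...,1]-.105)<.03)
print(cv2.minAreaRect((Pw[k][:,:2]*1000).astype(np.float32)))
print(T.T@(np.array([.5524,-.0186,s['position'][2]])-s['position']))
E
```

```text
9.7667 [0.55026029 0.10577501 0.16119462] [[ 0.927  0.376  0.001]
 [ 0.376 -0.927  0.   ]
 [ 0.001  0.    -1.   ]] [ 0.055  0.489 -0.425  1.811  0.252  0.893 -1.67 ] [1.01885651 0.06904243 0.21762764] 0.0706973647200923 [ 0.03384502  0.00466245 -0.011638  ]
((550.82177734375, 43.451805114746094), (148.5366668701172, 259.359130859375), 2.002877950668335)
((549.1046752929688, 105.29109191894531), (40.549312591552734, 12.061043739318848), 42.1130485534668)
[-4.47868283e-02  1.16051103e-01 -4.68562153e-05]
```

View pics/w8.png

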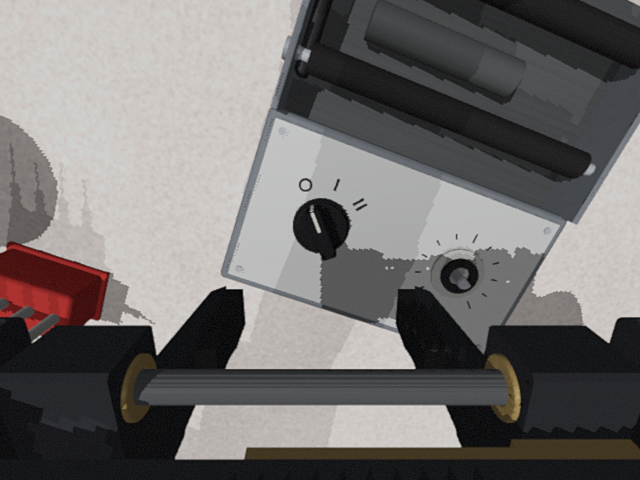

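>>> send_rows(plan=[[100,[-14.5,38,0],0],[100,[-15,38,0],0],[100,[-15,38,0],0],[100,[0,0,40],0],[100,[0,0,0],0]])

```text
t: 10.23
position: [0.5488, -0.0207, 0.1156]
eef_rot: [-0.0, 0.981, 0.193, -0.004]
ft_force: [-1.1, 1.0, -1.0]
opening: 0.0882
```

```bash
cat >> h.py <<'E'
def shaft(f,c=(.5528,-.0186)):
    Pw=cloud(f)
    k=(Pw[...,2]>.0665)&(Pw[...,2]<.075)&(np.hypot(Pw[...,0]-c[0],Pw[...,1]-c[1])<.012)
    q=Pw[k]; r=cv2.minAreaRect((q[:,:2]*1000).astype(np.float32)); return k,q,r
E
python3 - <<'E'
from h import *
s=bot.state(); T=rot(s['eef_rot']).as_matrix(); print(s['t'],s['position'],T.round(3),s['joints'].round(3),s['ft_force'],s['opening'],s['torque'])
f=imaging.grab_frame('wrist'); save(f,'w9'); print(panel(f)[0])
k,q,r=shaft(f); print(k.sum(),q.mean(0),r)
v,u=np.nonzero(k); print(u.min(),u.max(),v.min(),v.max())
cv2.imwrite('pics/w9c.png',cv2.cvtColor(cv2.resize(f['img'][v.min()-30:v.max()+40,u.min()-40:u.max()+40],None,fx=6,fy=6,interpolation=cv2.INTER_CUBIC),cv2.COLOR_RGB2BGR))
np.save('/tmp/q.npy',q)
E
```

```text
10.2333 [ 0.54883969 -0.02074938  0.11563284] [[ 0.925  0.379 -0.008]
 [ 0.379 -0.925 -0.001]
 [-0.008 -0.002 -1.   ]] [ 0.249  0.537 -0.383  1.863  0.27   0.801 -1.459] [-1.14106141  1.03539705 -0.96906413] 0.08820645116468123 [-0.00820941  0.09130453  0.0194203 ]
((550.784423828125, 43.20109558105469), (148.642578125, 260.0743713378906), 2.001105785369873)
213 [ 0.55281122 -0.0179905   0.06960197] ((551.903564453125, -17.997093200683594), (12.085124969482422, 8.467009544372559), 62.06751251220703)
312 329 234 252
```

View pics/w9c.png

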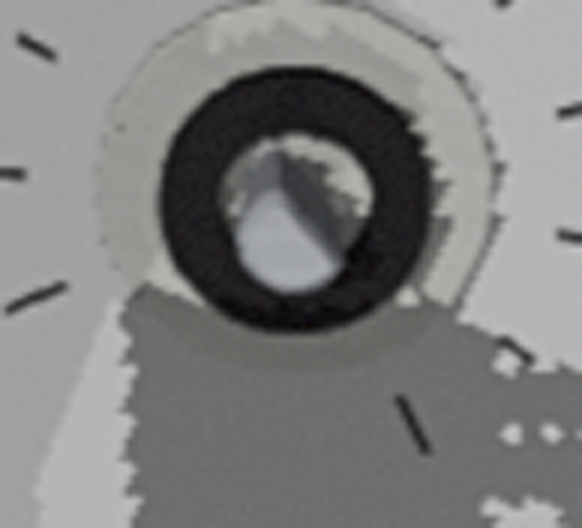

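```bash
python3 - <<'E'
from h import *
from scipy.optimize import minimize
f=imaging.grab_frame('wrist'); 
Pw=cloud(f)
crop=(slice(222,262),slice(300,342))
np.set_printoptions(linewidth=220)
print(((Pw[...,2]*1000).round(0).astype(int))[230:258,306:334])
print(f['img'].mean(2).round(0).astype(int)[230:258,306:334])
vv,uu=np.nonzero(np.ones((480,640)))
g=f['img'].mean(2)
for zlo in (.0665,.068,.0685,.069):
    k=(Pw[...,2]>zlo)&(Pw[...,2]<.075)&(np.hypot(Pw[...,0]-.553,Pw[...,1]+.0186)<.012)
    v,u=np.nonzero(k); q=onplane(f,u,v,np.full(len(u),.07))[:,:2]*1000
    print(zlo,k.sum(),cv2.minAreaRect(q.astype(np.float32)),q.mean(0))
    # IoU-ish D fit on a grid of pixels
    V,U=np.mgrid[222:266,296:346]; G=onplane(f,U.ravel(),V.ravel(),np.full(U.size,.07))[:,:2]*1000; lab=k[222:266,296:346].ravel()
    def cost(p):
        d=G-p[:2]; n=np.array([np.cos(p[2]),np.sin(p[2])]); sd=np.maximum(np.hypot(*d.T)-6,d@n-2.5)
        return ((1/(1+np.exp(sd/.25))-lab)**2).sum()
    best=min((minimize(cost,[552.8+a,-18.6+b,np.radians(c)],method='Nelder-Mead') for c in range(-180,180,30) for a in (0,) for b in (0,)),key=lambda r:r.fun)
    print(best.x[:2],np.degrees(best.x[2]),best.fun)
E
```

```text
[[ 59  59  58  59  59  58  58  58  59  58  57  58  53  53  53  53  55  54  53  53  52  54  53  52  54  53  57  59]
 [ 58  57  58  59  59  59  58  57 285  57  57  53  53  53  54  54  56  55  53  54  52  54  52  54  53  53  54  58]
 [ 59  58  59  58  58  59  58  58  57  58  53  54  53  55  56  58  59  57  54  54  53  53  53  53  52  53  52  52]
 [ 58  57  58  59  59  57  58  58  59  53  53  53  54  56  58  59  60  59  57  54  53  54  53  54  54  53  53  53]
 [ 59  58  59  57  58  58  59  58  54  53  53  53  57  59  61  61  61  61  59  56  54  52  52  53  54  53  53  53]
 [ 58  60  59  58  58  58  59  58  53  53  53  57  59  62  63  64  65  63  60  58  56  52  53  53  53  53  52  53]
 [ 58  58  57  58  59  58  58  53  52  53  53  57  62  64  65  67  65  65  64  60  57  55  53  53  53  53  54  53]
 [ 57  59  58  58  57  57  58  53  53  53  56  61  63  64  67  69  69  67  66  64  60  58  54  53  54  53  53  53]
 [ 60  58  58  58  58  58  58  52  54  53  59  63  66  68  70  69  69  70  66  65  64  60  57  55  53  53  53  53]
 [ 59  60  59  59  58  58  59  53  54  54  61  65  67  70  69  69
[... 5464 characters left out ...]
3315  -17.87908932]
[554.01018418 -18.51220774] -29.082444515027465 10.5363127936903
0.068 187 ((552.2675170898438, -17.730369567871094), (11.727704048156738, 8.338237762451172), 60.7992057800293) [552.7420143  -17.88987914]
[553.80172187 -18.55764056] -30.068808495195487 8.546123505915
0.0685 179 ((552.4631958007812, -17.998382568359375), (11.471959114074707, 8.013901710510254), 65.46814727783203) [552.79194286 -17.88356202]
[553.81842731 -18.55831368] -31.255279034501307 12.190042715749126
0.069 164 ((552.5260620117188, -17.640045166015625), (11.61996841430664, 7.81176233291626), 57.91929626464844) [552.75211682 -17.93684707]
[553.80403267 -18.59395479] -32.60198054114894 22.74076685919777
```

>>> send_rows(plan=[[100,[0,0,-40],0],[100,[-25,27,-5],0],[100,[-25,27,0],0],[100,[-25,27,0],0],[100,[-25,27,0],0]])

```text
t: 10.75
position: [0.5023, -0.1543, 0.1678]
eef_rot: [0.001, 0.98, 0.197, 0.002]
ft_force: [0.9, 0.4, -0.0]
opening: 0.0882
```

>>> send_rows(plan=[[100,[-25,27,0],0],[100,[-25,27,0],0],[100,[-25,27,0],0],[100,[-25,27,0],0],[100,[0,0,0],-7]])

```text
t: 11.17
position: [0.4482, -0.2998, 0.1673]
eef_rot: [0.003, 0.968, 0.251, -0.0]
ft_force: [-0.1, -0.8, -0.3]
opening: 0.0881
```

>>> send_rows(plan=[[100,[0,0,0],-7],[100,[0,0,0],-7],[100,[0,0,0],-7],[100,[0,0,0],-5],[100,[0,0,0],0]])

```text
t: 11.58
position: [0.452, -0.2916, 0.1673]
eef_rot: [0.001, 0.884, 0.468, 0.001]
ft_force: [-0.2, 0.7, 0.0]
opening: 0.0884
```

```bash
python3 - <<'E'
from h import *
s=bot.state(); T=rot(s['eef_rot']).as_matrix(); print(s['t'],s['position'],T.round(3),s['joints'].round(3),s['ft_force'],s['opening'],s['torque'])
f=imaging.grab_frame('wrist'); save(f,'w10')
Pw=cloud(f); k=(Pw[...,2]>.0315)&(Pw[...,2]<.037)&(np.hypot(Pw[...,0]-.444,Pw[...,1]+.298)<.03)
v,u=np.nonzero(k); q=onplane(f,u,v,np.full(len(u),.034))[:,:2]*1000
print(cv2.minEnclosingCircle(q.astype(np.float32)),cv2.minAreaRect(q.astype(np.float32)))
g=f['img'].mean(2); l=k&(g>95); v2,u2=np.nonzero(l); w=onplane(f,u2,v2,np.full(len(u2),.034))[:,:2]*1000
print(l.sum(),w.mean(0)); r=cv2.minAreaRect(w.astype(np.float32)); print(r)
cv2.imwrite('pics/w10c.png',cv2.cvtColor(cv2.resize(f['img'][v.min()-20:v.max()+20,u.min()-20:u.max()+20],None,fx=6,fy=6,interpolation=cv2.INTER_CUBIC),cv2.COLOR_RGB2BGR))
E
```

```text
11.5833 [ 0.45195626 -0.29158683  0.16725414] [[ 0.561  0.828  0.003]
 [ 0.828 -0.561 -0.001]
 [ 0.001  0.002 -1.   ]] [ 0.862  0.453 -0.475  1.862  0.261  0.885 -0.334] [-0.24054782  0.68374113  0.02421749] 0.08836195452263276 [0.03510342 0.03032543 0.0153502 ]
((444.4102783203125, -297.2543029785156), 18.183809280395508) ((444.50897216796875, -297.2376708984375), (35.358238220214844, 35.302249908447266), 10.267963409423828)
64 [ 450.80271325 -297.32819771]
((443.3575134277344, -301.4895324707031), (33.94083786010742, 12.585127830505371), 0.06539852172136307)
```

View pics/w10.png

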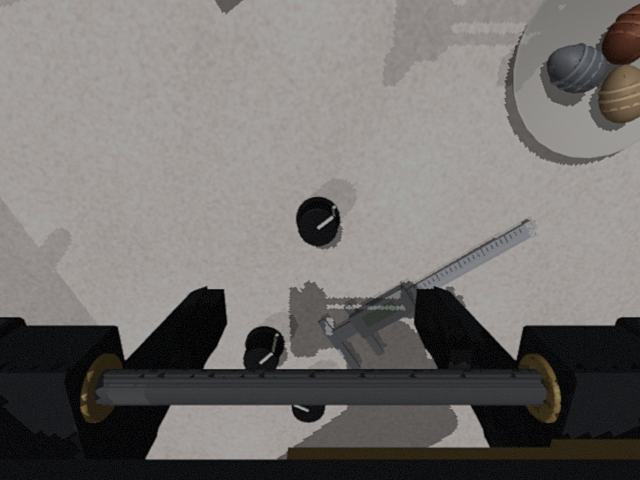

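View pics/w10c.png

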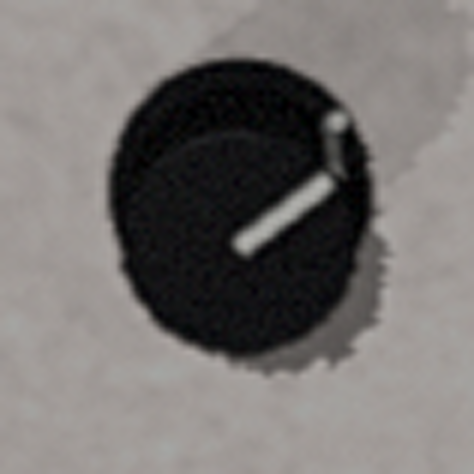

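```bash
python3 - <<'E'
from h import *
s=bot.state(); T=rot(s['eef_rot']).as_matrix()
f=imaging.grab_frame('wrist')
V,U=np.mgrid[170:260,280:360]; G=onplane(f,U.ravel(),V.ravel(),np.full(U.size,.034))[:,:2]*1000; g=f['img'].mean(2)[170:260,280:360].ravel()
d=G-[444.4,-297.2]; k=(np.hypot(*d.T)<16)&(g>70)
w=d[k]; c=w.mean(0); u,ss,vt=np.linalg.svd(w-c); print(k.sum(),c,ss,np.degrees(np.arctan2(*vt[0][::-1])),np.degrees(np.arctan2(c[1],c[0])))
print(T.T@(np.array([.4444,-.2972,.05])-s['position'])*1000, s['position'],np.degrees(np.arctan2(T[1,0],T[0,0])))
E
```

```text
76 [7.56635752 0.13984622] [44.09178172  8.83984644] -176.18515164600842 1.0588564226779862
[ -8.70134039  -3.22676084 117.00054604] [ 0.45171495 -0.29178596  0.16701467] 55.55148509673375
```

>>> send_rows(plan=[[100,[-9,-4.4,0],0],[100,[0,0,40],0],[100,[0,0,40],0],[100,[0,0,30],0],[100,[0,0,0],0]])

```text
t: 12.1
position: [0.4371, -0.2959, 0.0508]
eef_rot: [-0.004, 0.885, 0.465, -0.003]
ft_force: [-1.3, 0.0, 0.2]
opening: 0.0882
```

```bash
cat >> h.py <<'E'
def fingers(P):
    k=(P[...,2]<-.015)&(P[...,2]>-.040)&(abs(P[...,0])<.015)&(abs(P[...,1])<.065)
    a=P[k&(P[...,1]<0)];b=P[k&(P[...,1]>0)]
    return np.percentile(a[:,1],98)*1000,np.percentile(b[:,1],2)*1000,np.percentile(np.r_[a,b][:,0],[2,98])*1000,np.percentile(np.r_[a,b][:,2],99.5)*1000
def knobtop(f,z,c,tool=None):
    Pw=cloud(f); k=(abs(Pw[...,2]-z)<.003)&(np.hypot(Pw[...,0]-c[0],Pw[...,1]-c[1])<.025)
    n,l,st,_=cv2.connectedComponentsWithStats(k.astype(np.uint8)); k=l==1+np.argmax(st[1:,4])
    v,u=np.nonzero(k); q=onplane(f,u,v,np.full(len(u),z))[:,:2]*1000
    return k,q,cv2.minEnclosingCircle(q.astype(np.float32))
E
python3 - <<'E'
from h import *
s=bot.state(); T=rot(s['eef_rot']).as_matrix(); print(s['t'],s['position'],s['joints'].round(3),s['ft_force'],s['opening'])
f=imaging.grab_frame('wrist'); save(f,'w11')
print(fingers((cloud(f)-s['position'])@T))
k,q,c=knobtop(f,.034,(.4444,-.2972)); print(c)
print(T.T@(np.array([c[0][0]/1000,c[0][1]/1000,.034])-s['position'])*1000)
E
```

```text
12.1 [ 0.43713828 -0.29589822  0.05079747] [ 0.815  0.62  -0.394  1.941  0.371  0.661 -0.415] [-1.27945006  0.01777374  0.19374927] 0.08823199261746335
(np.float64(-44.94018798587169), np.float64(42.62349759792717), array([-9.13346065,  9.91585529]), np.float64(-21.15571210209707))
((444.3983154296875, -296.9331359863281), 18.431339263916016)
[ 3.28483     6.71961488 16.73292058]
```

View pics/w11.png

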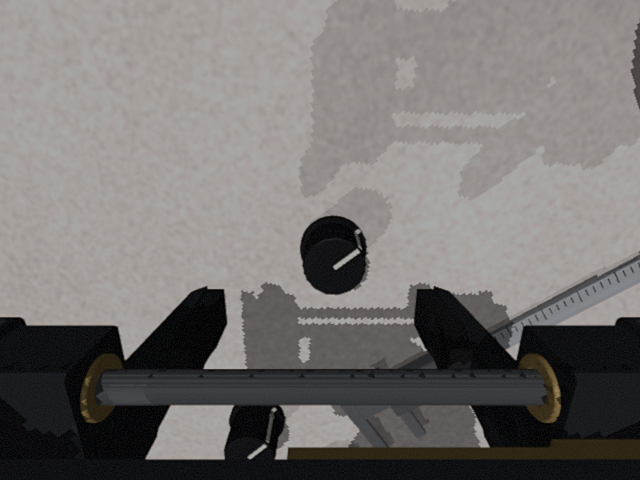

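>>> send_rows(plan=[[100,[0,0,0],0],[100,[0,0,0],0],[100,[0,0,0],0]])

```text
t: 12.4
position: [0.4428, -0.2987, 0.0576]
eef_rot: [0.002, 0.885, 0.465, 0.001]
ft_force: [0.2, 0.3, 0.1]
opening: 0.0884
```

```bash
python3 - <<'E'
from h import *
s=bot.state(); T=rot(s['eef_rot']).as_matrix(); print(s['t'],s['position'],T.round(3))
f=imaging.grab_frame('wrist')
print(fingers((cloud(f)-s['position'])@T))
k,q,c=knobtop(f,.034,(.4444,-.2972)); print(c)
print(T.T@(np.array([c[0][0]/1000,c[0][1]/1000,.034])-s['position'])*1000)
E
```

```text
12.4 [ 0.44281735 -0.29871343  0.05758964] [[ 0.567  0.824  0.003]
 [ 0.824 -0.567 -0.002]
 [-0.     0.004 -1.   ]]
(np.float64(-44.964932343861406), np.float64(42.58402841515365), array([-9.29562384,  9.90485485]), np.float64(-20.92709786683308))
((444.40435791015625, -296.95379638671875), 18.39044189453125)
[ 2.35048223  0.21877548 23.59054039]
```

>>> send_rows(plan=[[100,[2,1.2,25],0],[100,[0,0,25],0],[100,[0,0,12],0],[100,[0,0,5],0],[100,[0,0,0],0]])

```text
t: 12.87
position: [0.4432, -0.2966, -0.0119]
eef_rot: [-0.0, 0.885, 0.465, -0.0]
ft_force: [-0.1, 0.2, -0.3]
opening: 0.0881
```

>>> send_rows(plan=[[100,[0,0,0],0],[100,[0,0,0],0],[100,[0,0,0],0]])

```text
t: 13.12
position: [0.4442, -0.2973, -0.0105]
eef_rot: [0.001, 0.885, 0.465, 0.0]
ft_force: [0.1, -0.6, -0.1]
opening: 0.088
```

```bash
python3 - <<'E'
from h import *
s=bot.state(); T=rot(s['eef_rot']).as_matrix(); print(s['t'],s['position'],T.round(3),s['ft_force'])
f=imaging.grab_frame('wrist'); save(f,'w12')
print(fingers((cloud(f)-s['position'])@T))
k,q,c=knobtop(f,.034,(.4444,-.2972)); print(c)
print(T.T@(np.array([c[0][0]/1000,c[0][1]/1000,.034])-s['position'])*1000)
E
```

```text
13.1167 [ 0.44422474 -0.29730194 -0.01050201] [[ 0.567  0.824  0.002]
 [ 0.824 -0.567 -0.001]
 [ 0.     0.002 -1.   ]] [ 0.05048965 -0.55407227 -0.05966666]
(np.float64(-9.939755242051419), np.float64(10.143868009690735), array([-8.66237423, 14.51867294]), np.float64(-15.07710951519922))
((444.90301513671875, -296.77703857421875), 18.659841537475586)
[  0.81834462   0.34323873 -44.50143149]
```

View pics/w12.png

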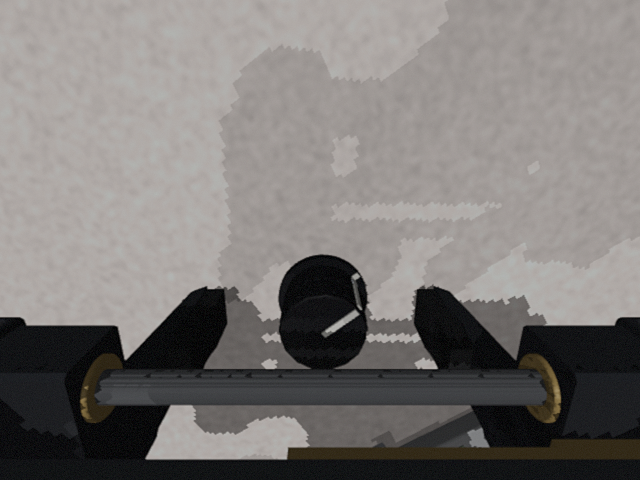

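>>> send_rows(plan=[[0,[0.5,0,0],0],[0,[0,0,0],0],[0,[0,0,0],0],[0,[0,0,0],0],[0,[0,0,0],0]])

```text
t: 13.58
position: [0.4437, -0.2964, -0.0116]
eef_rot: [0.0, 0.885, 0.465, -0.0]
ft_force: [0.5, 0.4, 0.6]
opening: 0.057
```

>>> send_rows(plan=[[0,[0,0,0],0],[0,[0,0,0],0],[0,[0,0,0],0],[0,[0,0,0],0],[0,[0,0,0],0]])

```text
t: 14.0
position: [0.4438, -0.2964, -0.0116]
eef_rot: [0.0, 0.885, 0.465, 0.0]
ft_force: [0.4, -1.0, 0.3]
opening: 0.0347
```

>>> send_rows(plan=[[0,[0,0,0],0],[0,[0,0,0],0]])

```text
t: 14.17
position: [0.4438, -0.2964, -0.0116]
eef_rot: [-0.0, 0.885, 0.465, 0.0]
ft_force: [1.3, 0.3, -0.7]
opening: 0.0354
```

>>> send_rows(plan=[[0,[0,0,-20],0],[0,[0,0,-35],0],[0,[0,0,-35],0],[0,[0,0,-30],0],[0,[0,0,0],6.6]])

```text
t: 14.58
position: [0.4469, -0.2981, 0.1137]
eef_rot: [0.003, 0.91, 0.414, 0.002]
ft_force: [1.3, -0.0, -1.1]
opening: 0.0351
```

>>> send_rows(plan=[[0,[0,0,0],6.6],[0,[0,0,0],6.6],[0,[0,0,0],6.6],[0,[0,0,0],6.6],[0,[0,0,0],0]])

```text
t: 15.0
position: [0.4437, -0.2962, 0.1084]
eef_rot: [0.0, 0.981, 0.193, -0.0]
ft_force: [0.3, 0.1, -1.2]
opening: 0.0346
```

>>> send_rows(plan=[[0,[0,0,0],0],[0,[0,0,0],0]])

```text
t: 15.17
position: [0.4437, -0.2963, 0.1083]
eef_rot: [-0.0, 0.981, 0.196, -0.0]
ft_force: [0.1, 0.2, -0.6]
opening: 0.0351
```

```bash
cat >> h.py <<'E'
def held(f,s,zt):
    # knob top centre & pointer yaw, zt = world height of knob top
    T=rot(s['eef_rot']).as_matrix(); c0=s['position'][:2]
    k,q,c=knobtop(f,zt,c0)
    P=cloud(f); print('top z med',np.median(P[k][:,2]),k.sum())
    V,U=np.mgrid[0:480,0:640]; G=onplane(f,U.ravel(),V.ravel(),np.full(U.size,zt))[:,:2]*1000; g=f['img'].mean(2).ravel()
    d=G-np.array(c[0]); m=(np.hypot(*d.T)<15.5)&(g>70)&k.ravel(); w=d[m]; mm=w.mean(0); _,ss,vt=np.linalg.svd(w-mm); a=vt[0]*np.sign(vt[0]@mm)
    print('circle',c,'pts',m.sum(),'yaw line',np.degrees(np.arctan2(a[1],a[0])),'yaw mean',np.degrees(np.arctan2(mm[1],mm[0])))
    print('in tool',T.T@(np.array([c[0][0]/1000,c[0][1]/1000,zt])-s['position'])*1000,'tool yaw',np.degrees(np.arctan2(T[1,0],T[0,0])))
E
python3 - <<'E'
from h import *
s=bot.state(); T=rot(s['eef_rot']).as_matrix(); print(s['t'],s['position'],T.round(3),s['joints'].round(2),s['ft_force'],s['opening'])
f=imaging.grab_frame('wrist'); save(f,'w13')
P=cloud(f); zt=s['position'][2]+.0455; held(f,s,zt)
E
```

```text
15.1667 [ 0.44367804 -0.29626258  0.10833139] [[ 0.923  0.385 -0.   ]
 [ 0.385 -0.923  0.   ]
 [-0.    -0.    -1.   ]] [ 0.74  0.51 -0.3   1.92  0.22  0.75 -0.86] [ 0.11729005  0.24267519 -0.55258797] 0.0351246416743321
top z med 0.15398524783549794 5931
circle ((445.51727294921875, -295.4366455078125), 24.563879013061523) pts 273 yaw line -28.937850723472977 yaw mean -55.86294179397541
in tool [  2.00595905  -0.06213329 -45.50040898] tool yaw 22.657217736478756
```

View pics/w13.png

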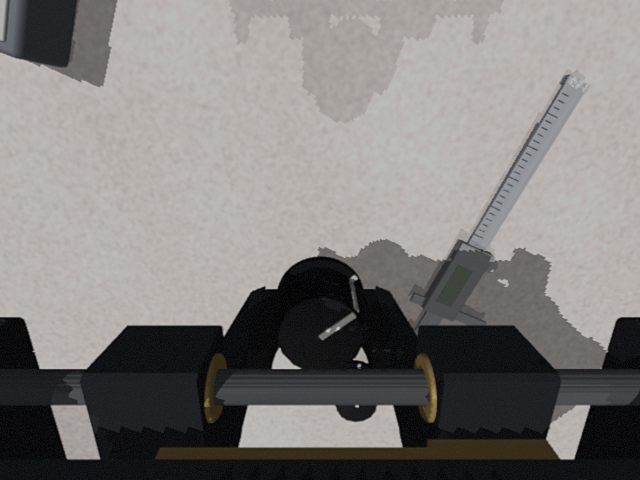

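```bash
cat >> h.py <<'E'
from scipy.optimize import least_squares
def held2(f,s,zt,thr=75):
    T=rot(s['eef_rot']).as_matrix(); Pw=cloud(f); P=(Pw-s['position'])@T
    V,U=np.mgrid[0:480,0:640]; G=(onplane(f,U.ravel(),V.ravel(),np.full(U.size,zt))-s['position'])@T*1000; G=G[:,:2].reshape(480,640,2)
    top=(abs(Pw[...,2]-zt)<.0025)
    pts=[]
    for u in range(270,372):
        col=np.nonzero(top[:400,u]&(abs(G[:400,u,1])<13)&(G[:400,u,0]>0)&(G[:400,u,0]<25))[0]
        if len(col)>3: pts.append(G[col.min(),u])
    pts=np.array(pts); r=least_squares(lambda p:np.hypot(pts[:,0]-p[0],pts[:,1]-p[1])-18,[0,0],loss='soft_l1')
    c=r.x; d=G-c; g=f['img'].mean(2); m=(np.hypot(d[...,0],d[...,1])<16)&(g>thr)&top; w=d[m]
    mm=np.median(w,0); _,ss,vt=np.linalg.svd(w-w.mean(0)); a=vt[0]*np.sign(vt[0]@mm); D=T[:2,:2]
    al=w@a; off=np.median(w@[-a[1],a[0]])
    aw=D@a; print('knob in tool mm',c,len(pts),'rms',np.sqrt(np.mean(r.fun**2)),'line yaw world',np.degrees(np.arctan2(aw[1],aw[0])),'inner/outer',np.percentile(al,[1,99]),'line offset',off,m.sum(), 'top z',np.median(Pw[...,2][top&(np.hypot(d[...,0],d[...,1])<14)]))
    return c
E
python3 - <<'E'
from h import *
s=bot.state(); f=imaging.grab_frame('wrist'); c=held2(f,s,.154)
T=rot(s['eef_rot']).as_matrix(); print((T@np.r_[c,0]))
print('knob world',s['position'][:2]*1000+(T@np.r_[c,0])[:2])
E
```

```text
knob in tool mm [-0.75944548 -0.61443121] 66 rms 0.33998018900273164 line yaw world -29.05857509267293 inner/outer [-0.73934567 15.77792466] line offset 0.9154732208599424 259 top z 0.15408070708928717
[-9.37350705e-01  2.75057710e-01  2.65115764e-04]
knob world [ 442.7385962  -296.00372075]
```

>>> send_rows(plan=[[0,[15,-15,0],1.5],[0,[26,-27,0],0],[0,[26,-27,0],0],[0,[26,-27,0],0],[0,[26,-27,0],0]])

```text
t: 15.68
position: [0.5108, -0.1373, 0.1084]
eef_rot: [-0.0, 0.983, 0.182, 0.0]
ft_force: [0.3, -0.6, -0.3]
opening: 0.0348
```

>>> send_rows(plan=[[0,[26,-27,0],0],[0,[26,-27,0],0],[0,[20,-20,0],0],[0,[10,-10,0],0],[0,[0,0,0],0]])

```text
t: 16.1
position: [0.558, -0.0269, 0.1085]
eef_rot: [-0.001, 0.983, 0.185, 0.001]
ft_force: [-0.9, -0.1, -0.1]
opening: 0.035
```

>>> send_rows(plan=[[0,[0,0,0],0],[0,[0,0,0],0]])

```text
t: 16.27
position: [0.556, -0.0337, 0.1081]
eef_rot: [0.001, 0.984, 0.181, -0.001]
ft_force: [-0.4, -0.2, -1.1]
opening: 0.035
```

```bash
python3 - <<'E'
from h import *
s=bot.state(); f=imaging.grab_frame('wrist'); save(f,'w14'); print(s['t'],s['position'],s['joints'].round(2),s['ft_force'],s['torque'])
c=held2(f,s,s['position'][2]+.0457); print(panel(f)[0])
T=rot(s['eef_rot']).as_matrix(); print(T.round(3),T.T@(np.array([.5541,-.0188,s['position'][2]])-s['position'])*1000)
f=imaging.grab_frame('scene'); save(f,'s14'); cv2.imwrite('pics/s14c.png',cv2.cvtColor(cv2.resize(f['img'][200:320,240:390],None,fx=5,fy=5,interpolation=cv2.INTER_CUBIC),cv2.COLOR_RGB2BGR))
E
```

```text
16.2667 [ 0.55603644 -0.03367287  0.10806172] [ 0.22  0.55 -0.32  1.86  0.24  0.78 -1.43] [-0.36058412 -0.17972873 -1.07751949] [ 0.02990332 -0.01776678  0.04346676]
knob in tool mm [-0.86676473 -0.57546008] 66 rms 0.4280390285343542 line yaw world -30.549877007966437 inner/outer [-0.83858886 15.73969259] line offset 0.9307332386165645 286 top z 0.15384348345281082
((550.9291381835938, 43.29924774169922), (149.09420776367188, 260.3125305175781), 2.012357234954834)
[[ 0.935  0.356 -0.001]
 [ 0.356 -0.935 -0.002]
 [-0.002  0.001 -1.   ]] [  3.47749955 -14.58967447  -0.02033889]
```

View pics/w14.png

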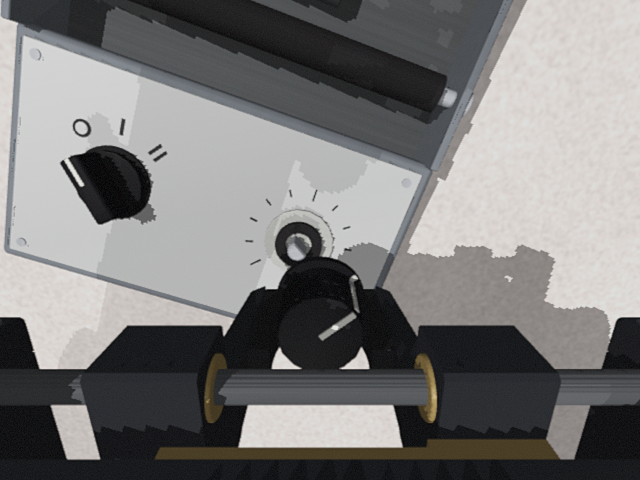

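View pics/s14c.png

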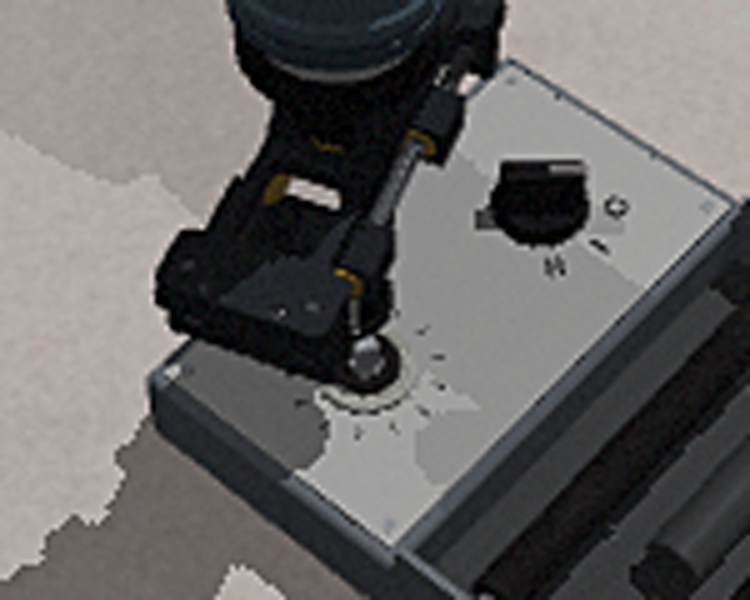

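```bash
cat >> h.py <<'E'
from scipy.optimize import minimize
def dfit(f,c=(553.3,-18.6),zlo=.068,box=None):
    Pw=cloud(f); k=(Pw[...,2]>zlo)&(Pw[...,2]<.0725)&(np.hypot(Pw[...,0]*1000-c[0],Pw[...,1]*1000-c[1])<10)
    v,u=np.nonzero(k); a,b,e,g=max(0,v.min()-10),v.max()+10,max(0,u.min()-10),u.max()+10
    V,U=np.mgrid[a:b,e:g]; G=onplane(f,U.ravel(),V.ravel(),np.full(U.size,.07))[:,:2]*1000; lab=k[a:b,e:g].ravel()
    def cost(p):
        d=G-p[:2]; n=np.array([np.cos(p[2]),np.sin(p[2])]); sd=np.maximum(np.hypot(*d.T)-6,d@n-2.5)
        return ((1/(1+np.exp(sd/.25))-lab)**2).sum()
    best=min((minimize(cost,[c[0],c[1],np.radians(t)],method='Nelder-Mead') for t in range(-180,180,30)),key=lambda r:r.fun)
    return k.sum(),best.x[:2],np.degrees(best.x[2]),best.fun
E
python3 - <<'E'
from h import *
f=imaging.grab_frame('wrist')
for z in (.067,.068,.0685): print(dfit(f,zlo=z))
E
```

```text
(np.int64(215), array([553.97765707, -18.69681284]), np.float64(-30.181652035493514), np.float64(11.899869083478675))
(np.int64(202), array([553.82210445, -18.73310441]), np.float64(-29.12630468226884), np.float64(12.227277833053861))
(np.int64(192), array([553.77891988, -18.77493676]), np.float64(-30.27275046399668), np.float64(16.86184152369329))
```

>>> send_rows(plan=[[0,[4.3,-14.4,0],0],[0,[0,0,20],0],[0,[0,0,20],0],[0,[0,0,0],0],[0,[0,0,0],0]])

```text
t: 16.83
position: [0.5547, -0.017, 0.0679]
eef_rot: [-0.0, 0.983, 0.181, -0.001]
ft_force: [1.0, -0.6, 0.0]
opening: 0.0349
```

>>> send_rows(plan=[[0,[0,0,0],0],[0,[0,0,0],0]])

```text
t: 17.0
position: [0.5566, -0.0164, 0.0695]
eef_rot: [0.0, 0.983, 0.182, 0.001]
ft_force: [-0.1, 0.3, -0.2]
opening: 0.0351
```

```bash
python3 - <<'E'
from h import *
s=bot.state(); f=imaging.grab_frame('wrist'); save(f,'w15'); print(s['t'],s['position'],s['joints'].round(2),s['ft_force'],s['torque'])
c=held2(f,s,s['position'][2]+.0457)
T=rot(s['eef_rot']).as_matrix(); print(T.round(3),T.T@(np.array([.5549,-.0187,s['position'][2]])-s['position'])*1000)
f=imaging.grab_frame('scene'); save(f,'s15'); cv2.imwrite('pics/s15c.png',cv2.cvtColor(cv2.resize(f['img'][200:320,240:390],None,fx=5,fy=5,interpolation=cv2.INTER_CUBIC),cv2.COLOR_RGB2BGR))
E
```

```text
17.0 [ 0.55659329 -0.01643685  0.06953898] [ 0.18  0.61 -0.31  1.88  0.27  0.7  -1.49] [-0.09823426  0.28004033 -0.24589528] [0.01229452 0.01758191 0.03170121]
knob in tool mm [-0.83841226 -0.49000205] 66 rms 0.3931476838733876 line yaw world -30.609905883728654 inner/outer [-0.89180951 15.7480207 ] line offset 0.9061245094674517 288 top z 0.11532971283629788
[[ 0.934  0.357  0.002]
 [ 0.357 -0.934 -0.   ]
 [ 0.002  0.001 -1.   ]] [-2.38971652  1.50940258 -0.00260182]
```

View pics/s15c.png

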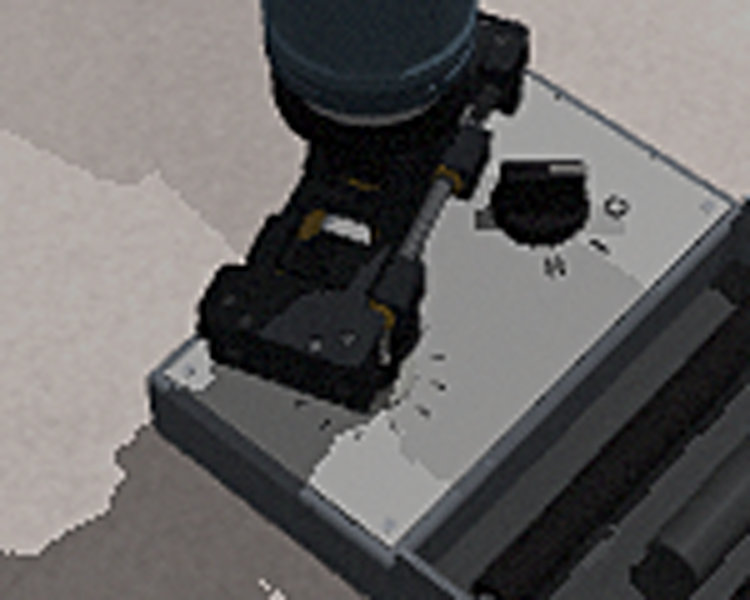

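>>> send_rows(plan=[[0,[-2.4,1.5,0],0],[0,[0,0,0],0],[0,[0,0,0],0],[0,[0,0,0],0]])

```text
t: 17.43
position: [0.5541, -0.0183, 0.0685]
eef_rot: [0.0, 0.983, 0.182, 0.0]
ft_force: [0.7, -0.1, -0.9]
opening: 0.0352
```

>>> send_rows(plan=[[0,[0,0,4],0],[0,[0,0,4],0],[0,[0,0,0],0],[0,[0,0,0],0],[0,[0,0,0],0]])

```text
t: 17.85
position: [0.5539, -0.0181, 0.0602]
eef_rot: [-0.0, 0.983, 0.182, -0.0]
ft_force: [-0.5, -0.1, -0.0]
opening: 0.0349
```

```bash
cat > st.py <<'E'
from h import *
s=bot.state(); T=rot(s['eef_rot']).as_matrix(); print(s['t'],s['position'],s['ft_force'].round(1),s['torque'].round(2),s['opening'])
print(T[:,2].round(3),T.T@(np.array([.5549,-.0187,s['position'][2]])-s['position'])*1000)
E
python3 st.py
```

```text
17.85 [ 0.55394631 -0.01813595  0.06023039] [-0.5 -0.1 -0. ] [-0.02 -0.01  0.04] 0.03494890175736995
[-0.  0. -1.] [ 6.88709621e-01  8.67959426e-01 -4.05382673e-04]
```

>>> send_rows(plan=[[0,[0.7,0.8,0],0],[0,[0,0,0],0],[0,[0,0,2],0],[0,[0,0,2],0],[0,[0,0,0],0]])

```text
t: 18.27
position: [0.5547, -0.0188, 0.056]
eef_rot: [-0.0, 0.983, 0.182, -0.0]
ft_force: [0.1, -0.6, 0.2]
opening: 0.0351
```

```bash
python3 st.py
```

```text
18.2667 [ 0.55466858 -0.01876935  0.05597668] [ 0.1 -0.6  0.2] [-0.02  0.   -0.06] 0.03507273066706694
[-0.001 -0.    -1.   ] [ 2.40915082e-01  1.80177797e-02 -1.61471555e-04]
```

>>> send_rows(plan=[[0,[0,0,1.5],0],[0,[0,0,1.5],0],[0,[0,0,0],0],[0,[0,0,0],0]])

```text
t: 18.6
position: [0.5549, -0.0187, 0.0533]
eef_rot: [-0.0, 0.983, 0.182, -0.0]
ft_force: [0.0, 0.1, -0.6]
opening: 0.035
```

```bash
python3 st.py
```

```text
18.6 [ 0.55488309 -0.01869974  0.0532664 ] [ 0.   0.1 -0.6] [-0.01 -0.01 -0.03] 0.035022469381181226
[-0.  0. -1.] [ 1.56981563e-02  6.29304928e-03 -5.04814901e-06]
```

>>> send_rows(plan=[[0,[0,0,2],0],[0,[0,0,2],0],[0,[0,0,1.5],0],[0,[0,0,0],0],[0,[0,0,0],0]])

```text
t: 19.02
position: [0.5549, -0.0187, 0.0478]
eef_rot: [-0.0, 0.983, 0.182, -0.0]
ft_force: [0.5, 0.4, -0.7]
opening: 0.035
```

```bash
python3 - <<'E'
exec(open('st.py').read())
f=imaging.grab_frame('wrist'); save(f,'w16'); held2(f,s,s['position'][2]+.0457)
E
```

```text
19.0167 [ 0.55488937 -0.01870809  0.04777116] [ 0.5  0.4 -0.7] [ 0.02  0.   -0.  ] 0.03500597987717634
[-0. -0. -1.] [ 1.28220119e-02 -3.75204190e-03 -3.33324435e-06]
knob in tool mm [-0.79977561 -0.35067298] 66 rms 0.43739674015738594 line yaw world -30.47048348602119 inner/outer [-1.0272628  15.69778461] line offset 0.8293412041755842 295 top z 0.09350392918632586
```

View pics/w16.png

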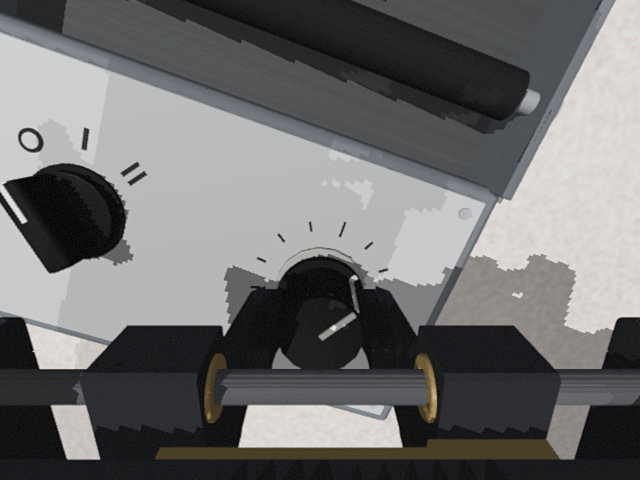

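>>> send_rows(plan=[[0,[0,0,1.5],0],[0,[0,0,1.5],0],[0,[0,0,1.5],0],[0,[0,0,0],0],[0,[0,0,0],0]])

```text
t: 19.48
position: [0.5553, -0.0187, 0.0437]
eef_rot: [0.0, 0.983, 0.182, 0.0]
ft_force: [-1.6, -0.6, 4.8]
opening: 0.0349
```

```bash
python3 st.py
```

```text
19.4833 [ 0.55530337 -0.01868607  0.04372885] [-1.6 -0.6  4.8] [0.05 0.21 0.02] 0.034921234479806086
[ 0. -0. -1.] [-3.81660078e-01 -1.31284560e-01 -1.94726348e-04]
```

>>> send_rows(plan=[[0,[0,0,1],0],[0,[0,0,1],0],[0,[0,0,0.8],0],[0,[0,0,0],0],[0,[0,0,0],0]])

```text
t: 19.9
position: [0.5553, -0.0187, 0.0414]
eef_rot: [0.0, 0.983, 0.182, 0.0]
ft_force: [-2.2, 0.3, 8.4]
opening: 0.0347
```

```bash
python3 - <<'E'
exec(open('st.py').read())
f=imaging.grab_frame('wrist'); save(f,'w17'); held2(f,s,s['position'][2]+.0457)
E
```

```text
19.9 [ 0.55534037 -0.01871711  0.04135024] [-2.2  0.3  8.4] [-0.01  0.55  0.02] 0.03473527696305645
[ 0.001 -0.    -1.   ] [-4.05115627e-01 -1.73503120e-01 -2.56535455e-04]
knob in tool mm [-0.78468166 -0.44633587] 66 rms 0.38678475478523 line yaw world -30.376856887355803 inner/outer [-0.98511155 15.73960186] line offset 0.9701004713137438 294 top z 0.0871688794368349
```

>>> send_rows(plan=[[0,[0,0,0.6],0],[0,[0,0,0.6],0],[0,[0,0,0],0],[0,[0,0,0],0],[0,[0,0,0],0]])

```text
t: 20.37
position: [0.5554, -0.0187, 0.0413]
eef_rot: [0.0, 0.983, 0.182, 0.0]
ft_force: [-6.6, -1.2, 20.7]
opening: 0.0348
```

```bash
python3 - <<'E'
exec(open('st.py').read())
f=imaging.grab_frame('wrist'); save(f,'w18'); held2(f,s,s['position'][2]+.0457)
E
```

```text
20.3667 [ 0.55535222 -0.01869817  0.04125027] [-6.6 -1.2 20.7] [-0.07  1.44  0.06] 0.03475998452991009
[ 0.001 -0.001 -1.   ] [-4.22947858e-01 -1.60060206e-01 -2.74317469e-04]
knob in tool mm [-0.91578251 -0.5294701 ] 66 rms 0.4021966345618638 line yaw world -30.775591546006186 inner/outer [-0.8229264  15.75624071] line offset 0.9630934879215101 291 top z 0.08716736464318467
```

>>> send_rows(plan=[[0,[-0.3,0,0],0],[0,[0,0,0],0],[0,[0,0,0],0],[0,[0,0,0],0],[0,[0,0,0],0]])

```text
t: 20.83
position: [0.5554, -0.0187, 0.0413]
eef_rot: [0.0, 0.983, 0.182, 0.001]
ft_force: [-5.8, -0.5, 20.3]
opening: 0.035
```

```bash
python3 - <<'E'
exec(open('st.py').read())
f=imaging.grab_frame('wrist'); save(f,'w19'); held2(f,s,s['position'][2]+.0457)
Pw=cloud(f); k=(Pw[...,2]>.074)&(Pw[...,2]<.082)&(abs(Pw[...,0]-.548)<.03)&(abs(Pw[...,1]-.105)<.03)
print(k.sum(),cv2.minAreaRect((Pw[k][:,:2]*1000).astype(np.float32)))
f=imaging.grab_frame('scene'); save(f,'s19')
for t in ['barrel','caliper','saucer','pick_holder']:
    for r in spotter.search_frame(f,t)[:1]: print(t,r['point'],round(r['confidence'],2))
E
```

```text
20.8333 [ 0.55538112 -0.01872608  0.04126385] [-5.8 -0.5 20.3] [0.02 1.21 0.05] 0.035009113820385615
[ 0.001 -0.001 -1.   ] [-0.43994463 -0.19648211 -0.00059467]
knob in tool mm [-0.76835958 -0.48826009] 66 rms 0.447588034518537 line yaw world -30.690186802885005 inner/outer [-0.95218973 15.72206772] line offset 1.0232609633966074 293 top z 0.08716358081353454
3031 ((549.4035034179688, 104.61174774169922), (39.984527587890625, 13.841257095336914), 41.096893310546875)
barrel [417.4, 139.8] 0.68
caliper [144.1, 381.4] 0.79
saucer [265.5, 431.1] 0.59
pick_holder [354.0, 168.5] 0.74
```

View pics/w19.png

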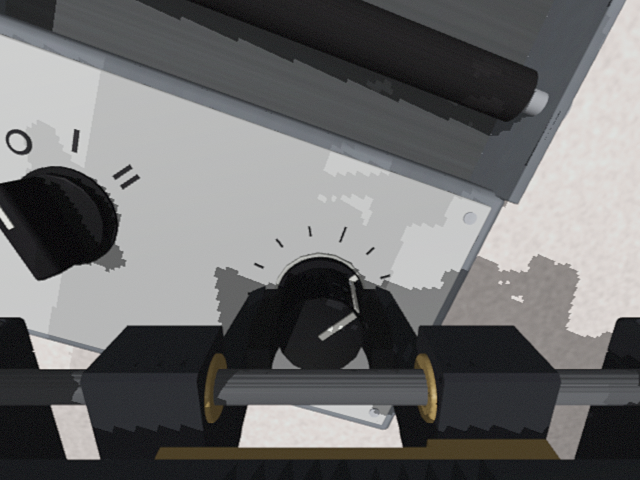

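View pics/s19.png

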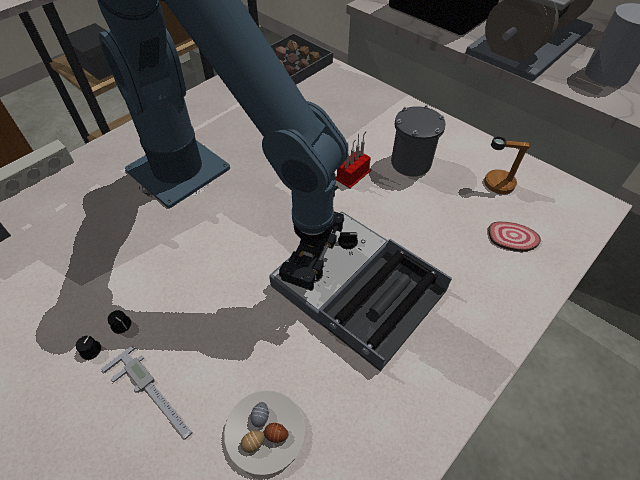

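All is in place: the knob is home on the shaft at top z 0.0872, the selector is at 41–42° (off), and the bystanders have not moved. Handing in.

```bash
python3 -c "
from rig import bot
print(bot.job_done()); s=bot.state(); print(s['t'],s['position'],s['ft_force'],s['opening'])"
```

```text
the job is handed in; nothing more can be done
None
the job is handed in; nothing more can be done
```

I turned the selector from fast back to off. Then I took the knob farthest to the robot's left, turned it about 34° to match the shaft's flat, and pressed it home. The job was handed in at about 21 s with the gripper still holding and pressing the knob.

**Last checks:**
- **Height:** the top of the knob measured 87.2 mm above the shelf; fully home is 87.0 mm. About 20 N of push no longer moved it, so it is resting on the boss. I could not see the seal itself; at that height it should be pressed almost flush.
- **Flats:** the knob's pointer line is at -30.7° and the shaft flat at about -30°.
- **Selector:** it measured 42.1° right after release and 41.1° at the end, when it was partly out of view. Off is 42.1°.
- **Bystanders:** the barrel, caliper, saucer and pick holder are within 1–3 pixels of where they started in the scene camera.

**What failed or disagreed:**
- **First grip missed:** my first grip on the selector closed above the bar. The wrist camera showed the fingertips about 21 mm behind the reported TCP, not 11 mm ahead of it as stated. I corrected for that from then on, and nothing was disturbed.
- **Knob centre:** two ways of measuring its position in the hand differed by about 1 mm. It still slid on with no noticeable force before the seal.
- **Sideways load:** about 6 N of sideways force remained on the tool at the end.

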